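Clamp a clutch plate on the truing spindle with a capstan nut and tommy bar

ROBOT

A 6-joint arm with a two-finger parallel gripper is mounted at the origin on a cart in front of the work surface, level with it; the furniture and walls round the work are solid. World frame = base frame: x ahead of the robot, y to its left, z up, the work surface at z = 0. Lengths are in m, angles in rad, forces in N, time in s.
With the tool pointing down it reaches from about 0.3 to 0.75 m from the base axis. Payload 8.5 kg.
Tool frame: the origin (TCP) lies at the very end of the fingers, on their centre line; the grasp point (between the pads) lies 19 mm behind it; z points along the fingers, y is the direction in which the jaws open and shut (so a half turn about z gives the same grasp; the last joint's range is limited). The gripper opens to 88 mm and grips with 3 to 60 N. Pads are 18 mm wide; open, the fingers measure 123 mm over their backs; the gripper's body (75 mm by 187 mm) begins 45 mm behind the grasp point.
Start: joints at [-1.344, 0.381, 1.297, -0, 1.464, -0.215], TCP at [0.235, -0.497, 0.212] pointing down, gripper open.
Joint ranges: [-3.11, 3.11], [-0.89, 2.33], [0.22, 2.48], [-1.42, 4.56], [0.17, 2.85], [-2.88, 2.88]. Speed limits (rad/s): [2.39, 2.39, 3.14, 3.14, 3.14, 3.14].

INTERFACE

Orientations are given as a unit quaternion [x, y, z, w].
In Python, from station import monitor, capture, ticket gives the robot as it stands.
- The arm moves only by the tool carry_out, never from a script. Its argument "commands" is text: rows parted by semicolons, each of 7 numbers parted by spaces: the closure in counts, from 0 (fully open) to 255 (shut), then the shift along the world's x, y, z in mm, then the turn, a rotation vector about the world's x, y, z in degrees. In form: fingers tx ty tz rx ry rz; .... A call has exactly 10 rows; each row is the pose to reach, as a shift and turn from the pose commanded when the call began; what a row does not reach only later rows make up. A row lasts 1/8 s, in which the tool goes at most 62.5 mm and 10.7 degrees, less where a joint would pass 70% of its speed; a pose out of reach is approached as far as the arm can. A call with a gripper value outside its range is refused whole. The fingers move at their own pace and stop on an object; "squeeze" is the grip in N (left out, the last holds). Time passes only in rows, so rows that repeat a pose let the fingers close, or fill a call up. It gives the time, the measured TCP pose, the force and the opening at its end, in the units of the state.
- monitor.sense(): the state, without advancing time (a new reading comes with each control period).
- capture(name): name is "scene" or "top" or "wrist"; returns a dict with "image" (384x512x3 uint8, blue, green, red), "intrinsics" (3x3 intrinsics, pixels), "R" (3x3) and "t" (3): a world point X has camera coordinates R X + t; the wrist camera has in their place "mount" (4x4, takes a point from camera to tool coordinates, whose origin is the TCP and whose axes are the flange's). Camera axes: x right, y down, z forward; pixel columns grow to the right and rows downward; lengths in m; the calibration is good to about 2 mm. A picture is of the moment at which its call begins: read the wrist's pose just before it. There is no depth.
- ticket.sign_off(): hands the job in, once; it reports no verdict.
The state is a dict: "clock": time; "joints": joint angles; "dq": joint speeds; "effort": joint torques, N m; "eef_pos": TCP position; "ee_rot": TCP orientation; "wrist_force": force on the tool from outside, world axes, zero at the start; "moment": the same for the moment, N m; "width": finger opening in m.
Only numpy, scipy, OpenCV 4.12 (cv2) and the standard library are available. Lean on these libraries where they do the work, as an engineer would, in place of code of your own. Each camera call takes 0.05 s, during which the arm holds its last target.

TASK

The clutch plate sits loose on the truing spindle and must be clamped before its run-out is read on the dial gauge: put the tommy bar's round nose into one hole after another of the round nut above the plate and turn the nut clockwise, seen from above, until it bears on the hub and takes about 0.6 N m to turn; do not overtighten it. Then lay the bar flat on the bench, clear of the spindle. Turn the nut with the bar only, and leave the other things on the bench where they are.

Things in the scene. Friction and masses are not known exactly. Their poses are not given: they have to be found in the camera images.
- tommy_bar: Bare steel tommy bar, 185 mm long, about 0.2 kg, loose: a handle of 12 mm square stock, 150 mm long, then a turned round nose 10 mm in diameter and 35 mm long, its last 5 mm tapering to 6 mm. Its x axis runs along the bar towards the nose, z is up as it lies. Origin on the underside, 85 mm from the handle's end and 100 mm from the nose's end; the bar's centre line is 6 mm above the origin.
- bar_nose (a point): Centre of the end face of the bar's nose, on the bar's centre line.
- nut: Dark steel round capstan nut on the spindle's vertical thread, 60 mm in diameter, 36 mm high. Origin on its axis at its underside, z up. Six radial holes in its side lie 18 mm above the underside, at 0, 60, 120 ... 300 degrees about z from the nut's x axis. It turns freely (under 0.1 N m) for some 95 to 180 degrees until its underside meets the hub; the angle is not known beforehand.
- nut_hole (a point): Mouth of the nut's hole at 0 degrees: centre of the hole, 30 mm from the nut's axis. The six round holes are alike: 12 mm in diameter, 2 mm countersink, open inwards to about 8 mm from the axis. Push the bar's nose in about 18 mm, at least 10 mm. Right-hand thread, 3 mm pitch: turned clockwise from above the nut sinks 3 mm a turn, its holes with it.
- nut_mid (a point): Point on the nut's axis at the height of the hole centres. Once the nut bears on the hub, its torque climbs steeply, from under 0.1 to 0.6 N m within 5 to 10 degrees of the nut (more at the bar, which has play in the hole). At 0.6 N m the clamping force is about 60 N and the bar pushes on the nut with 5 N (if pushed freely at 120 mm) to 20 N. The nut stays where it is left.
- clutch_plate: Clutch driven plate, 188 mm across, lying flat and loose round the spindle on its hub, which is 38 mm across and about 28 mm high. Origin on its axis at the hub's underside, about 40 mm above the bench. Its dark lining ring lies 8 to 16 mm above the origin. The nut clamps on the hub's top face.
- spindle: Truing spindle bolted to the bench: grey cast foot 215 x 130 x 14 mm, vertical threaded post 15 mm in diameter up to 122 mm above the bench, and at the back (+x of its frame) a 168 mm pillar 122 mm behind the post, with a dial gauge whose stem stands on the lining. Origin on the post's axis at bench height. The foot reaches from 69 mm in front of the axis to 146 mm behind it.
- grease_tin: Blue grease tin, 53 mm across, 38 mm high, standing on the bench; a bystander. Origin under its centre.
- bearing: Ball bearing, 48 mm across, 18 mm high, lying flat; a bystander. Origin under its centre.
- bolt: Hex bolt, 54 mm long, lying; a bystander. Origin under its middle.
- spanner: Steel spanner, 177 mm long, lying; a bystander. Origin under its middle.
- screwdriver: Screwdriver with a red handle, 206 mm long, lying; a bystander. Origin under its middle.
- caliper: Steel vernier caliper, 168 mm long, lying; a bystander. Origin under its middle.
- paint_marker: White paint marker with a yellow cap, 121 mm long, lying; a bystander. Origin under its middle.
Things that resemble listed ones, but are neither listed nor needed, are in the scene too. Of the things shaped like the tommy_bar, the steel one is meant.

How it is judged:
By the outcome, as a careful person would: the job done as asked, in the order asked, and still so for the second after the job is handed in, with the robot touching nothing.
It also fails if it takes over 67 s, if anything falls off the work surface, if the arm or the gripper's body presses on something with over 40 N, if the wrist force passes 120 N, or if a joint passes its speed limit or range.

## Working session

There is one attempt and no reset: what is moved stays moved. The work goes in short steps, Python scripts to look and compute and a tool call to move; the robot and the scene stay as the last step left them, time stands still between calls to the robot, and variables do not carry over. Pictures are saved under pics/ and viewed, and the job is handed in when it is done.

Besides the shell and the picture viewer there is one more tool, called after "Request:" by a JSON object that holds its "op" and its "data". carry_out: Moves the arm, as the interface text tells. Its arguments: {"type":"object","properties":{"commands":{"type":"string"},"squeeze":{"type":"number"}},"required":["commands"]}

```bash
ls; mkdir -p pics
python3 - <<'E'
from station import monitor,capture
import cv2,json,numpy as np
s=monitor.sense();print(s)
for n in("scene","top","wrist"):
    c=capture(n);cv2.imwrite(f"pics/{n}0.png",c["image"])
    print(n,{k:np.round(np.array(v),4).tolist() for k,v in c.items() if k!="image"})
E
```

```text
pics
{'clock': 0.0, 'joints': array([-1.34429573e+00,  3.81217690e-01,  1.29823288e+00,  1.96079968e-05,
        1.46358768e+00, -2.15312226e-01]), 'dq': array([ 0.00135611,  0.00053222,  0.00141507,  0.00100832,  0.00027476,
       -0.00124122]), 'effort': array([ 1.88621765e-03, -4.37925196e+01, -2.24559528e+01,  7.14423903e-02,
        3.51625588e-02, -1.22275856e-04]), 'eef_pos': array([ 0.2350955 , -0.49688696,  0.21163555]), 'ee_rot': array([ 9.75699219e-01,  2.19113010e-01,  5.70334166e-06, -7.22843146e-04]), 'wrist_force': array([-0.77926655,  0.88985145, -0.65534082]), 'moment': array([-0.00713122,  0.01843626,  0.01538333]), 'width': 0.08817822976252547}
scene {'intrinsics': [[411.8159, 0.0, 252.663], [0.0, 411.8159, 191.8339], [0.0, 0.0, 1.0]], 'R': [[0.8878, -0.4601, 0.0072], [-0.3186, -0.6259, -0.7118], [0.332, 0.6297, -0.7023]], 't': [-0.4701, 0.2709, 1.197]}
top {'intrinsics': [[458.1971, 0.0, 250.4488], [0.0, 458.1971, 199.8112], [0.0, 0.0, 1.0]], 'R': [[0.0111, -0.9999, 0.0012], [-0.9954, -0.0112, -0.0948], [0.0948, -0.0002, -0.9955]], 't': [0.0433, 0.5335, 1.355]}
wrist {'intrinsics': [[306.0428, 0.0, 254.7023], [0.0, 306.0428, 187.574], [0.0, 0.0, 1.0]], 'mount': [[-0.0001, -0.9669, -0.2553, 0.065], [1.0, 0.0003, -0.0016, 0.0002], [0.0017, -0.2553, 0.9669, -0.1736], [0.0, 0.0, 0.0, 1.0]]}
```

View pics/scene0.png

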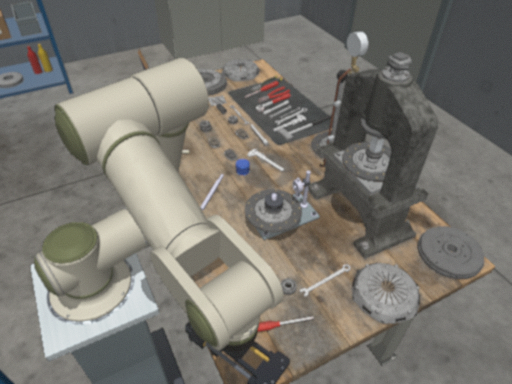

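View pics/top0.png

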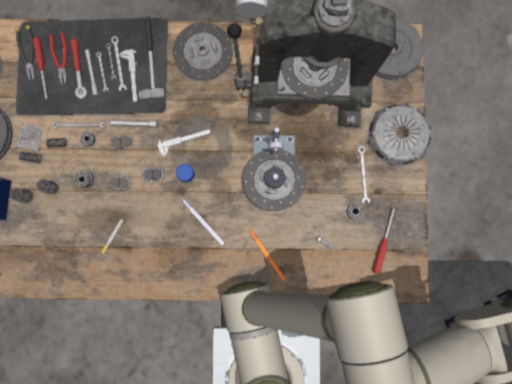

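View pics/wrist0.png

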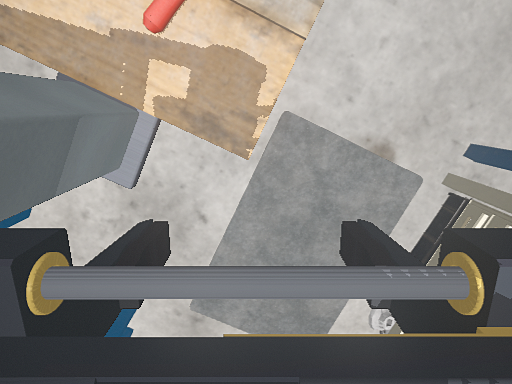

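Run:
```python
import cv2
i=cv2.imread("pics/top0.png")
cv2.imwrite("pics/c1.png",cv2.resize(i[185:295,90:300],None,fx=3.8,fy=3.8,interpolation=cv2.INTER_CUBIC))
cv2.imwrite("pics/c2.png",cv2.resize(i[125:215,230:320],None,fx=6.5,fy=6.5,interpolation=cv2.INTER_CUBIC))
i=cv2.imread("pics/scene0.png")
cv2.imwrite("pics/c3.png",cv2.resize(i[140:245,180:330],None,fx=5,fy=5,interpolation=cv2.INTER_CUBIC))
```

```text
(no output)
```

View pics/c1.png

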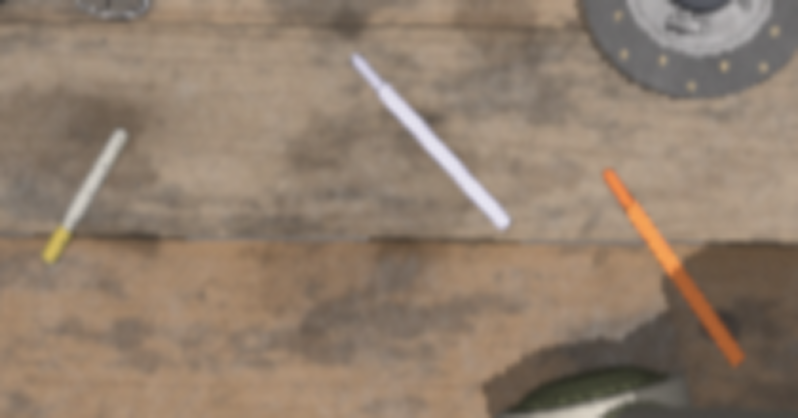

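View pics/c2.png

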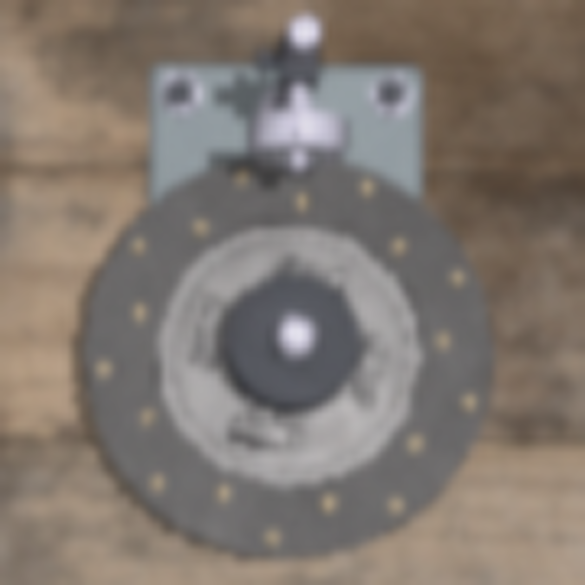

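View pics/c3.png

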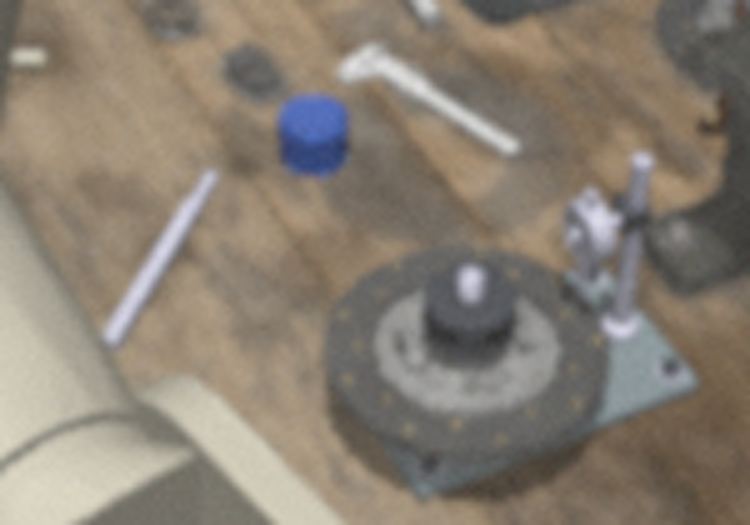

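```bash
cat > h.py <<'E'
import numpy as np,cv2
from station import monitor,capture
from scipy.spatial.transform import Rotation as Ro
def cam(c,s=None):
    if "R" in c: return c["intrinsics"],np.array(c["R"]),np.array(c["t"])
    M=np.array(c["mount"]);T=np.eye(4);T[:3,:3]=Ro.from_quat(s["ee_rot"]).as_matrix();T[:3,3]=s["eef_pos"]
    W=np.linalg.inv(T@M);return c["intrinsics"],W[:3,:3],W[:3,3]
def ray(k,uv,z):
    K,R,t=k;d=R.T@np.linalg.solve(K,[uv[0],uv[1],1]);o=-R.T@t
    return o+d*(z-o[2])/d[2]
def proj(k,X):
    K,R,t=k;p=K@(R@np.array(X)+t);return p[:2]/p[2]
E
python3 - <<'E'
from h import *
k=cam(capture("top"));k2=cam(capture("scene"))
f=lambda u,v,z:print(np.round(ray(k,(u,v),z),4))
f(182.9,199.7,.006);f(222.6,243.9,.006)
p=lambda x,y:(230+x/6.5,125+y/6.5)
f(*p(296,336),.122); f(*p(288,345),.116)
f(*p(285,352),.052); f(*p(287,357),.074)
f(*p(302,30),.168);f(*p(298,160),.056);f(*p(298,130),.1);f(*p(150,65),.014);f(*p(425,65),.014)
q=lambda x,y:(180+x/5,140+y/5)
g=lambda x,y,z:print('s',np.round(ray(k2,q(x,y),z),4))
g(470,270,.122);g(642,160,.168);g(210,172,.006);g(112,338,.006)
print(proj(k,(.6,0,.1)))
E
```

```text
[0.5328 0.2555 0.006 ]
[0.3998 0.132  0.006 ]
[ 0.5899 -0.0206  0.122 ]
[ 0.5868 -0.0175  0.116 ]
[ 0.5928 -0.0195  0.052 ]
[ 0.5874 -0.0193  0.074 ]
[ 0.7134 -0.0199  0.168 ]
[ 0.681  -0.0247  0.056 ]
[ 0.6853 -0.0222  0.1   ]
[0.7346 0.0434 0.014 ]
[ 0.7361 -0.0869  0.014 ]
s [ 0.5942 -0.0193  0.122 ]
s [ 0.7153 -0.0221  0.168 ]
s [0.5345 0.2576 0.006 ]
s [0.4047 0.1336 0.006 ]
[267.92591498 174.23735789]
```

```bash
cat >> h.py <<'E'
def plan(pos,yaw,tilt=0,s=None):
    "tool x at yaw (deg), tool z tilted forward along x by tilt"
    s=s or monitor.sense()
    y,t=np.radians([yaw,tilt]);h=np.array([np.cos(y),np.sin(y),0]);u=np.array([0,0,1.])
    z=np.sin(t)*h-np.cos(t)*u; x=np.cos(t)*h+np.sin(t)*u
    Rt=np.c_[x,np.cross(z,x),z]
    r=(Ro.from_matrix(Rt)*Ro.from_quat(s["ee_rot"]).inv()).as_rotvec(degrees=True)
    print("shift",np.round((np.array(pos)-s["eef_pos"])*1e3,1),"rot",np.round(r,2))
def yaw(s):
    R=Ro.from_quat(s["ee_rot"]).as_matrix();return np.degrees(np.arctan2(R[1,0],R[0,0])),R[:,2]
E
python3 -c "
from h import *
plan((.454,-.02,.11),0,40)
k=cam(capture('scene'));print(-k[1].T@k[2])"
```

```text
shift [ 218.9  477.  -102. ] rot [  8.8  -39.34 -24.28]
[ 0.10623736 -0.80053462  1.03690658]
```

Request:
{"op": "carry_out", "data": {"commands": "0 22 48 0 1 -4 -2; 0 44 96 0 2 -8 -5; 0 66 144 0 3 -12 -7; 0 88 192 0 3.5 -16 -10; 0 110 240 -10 4.4 -20 -12; 0 132 288 -20 5.3 -24 -15; 0 155 336 -40 6.2 -28 -17; 0 178 384 -60 7 -32 -20; 0 200 430 -80 8 -36 -22; 0 219 477 -102 8.8 -39.3 -24.3"}}

```text
clock: 1.55
eef_pos: [0.4517, -0.035, 0.121]
ee_rot: [0.941, 0.011, 0.34, -0.003]
wrist_force: [1.3, -0.1, 0.3]
width: 0.0884
```

Run:
```python
from h import *
s=monitor.sense();print(s["clock"],s["eef_pos"],yaw(s),s["joints"])
c=capture("wrist");cv2.imwrite("pics/w1.png",c["image"])
k=cam(c,s);print(proj(k,(.59,-.02,.087)))
c=capture("top");cv2.imwrite("pics/t1.png",c["image"])
```

```text
1.55 [ 0.45172338 -0.03504174  0.12095666] (np.float64(1.3616112563285185), array([ 0.63857949,  0.01253573, -0.76945376])) [-0.57580432  0.16252308  2.2258396   1.19686704  0.39501095 -0.08172028]
[241.1936254   84.43707844]
```

View pics/w1.png

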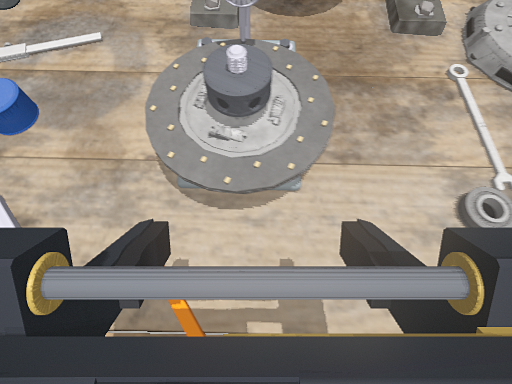

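Run:
```python
from h import *
s=monitor.sense();print(s["clock"],s["eef_pos"],yaw(s),abs(s["dq"]).max())
c=capture("wrist");cv2.imwrite("pics/w2.png",c["image"][30:130,180:300].repeat(1,0))
np.save("w2.npy",c["image"]);import pickle;pickle.dump(cam(c,s),open("k2.pkl","wb"))
cv2.imwrite("pics/w2c.png",cv2.resize(c["image"][30:130,180:300],None,fx=6,fy=6,interpolation=cv2.INTER_CUBIC))
```

```text
1.65 [ 0.45152533 -0.03377453  0.12029601] (np.float64(1.3872359841579769), array([ 0.63709857,  0.01671315, -0.77060112])) 0.2594607843478319
```

View pics/w2c.png

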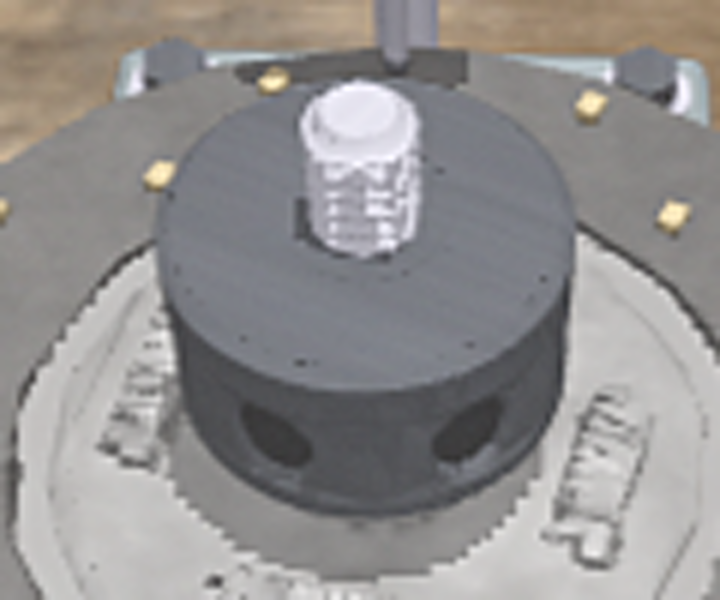

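```bash
cat > fit.py <<'E'
from h import *
from scipy.optimize import least_squares
def fit(k,o,sc,h1,h2,L,Rr,B,a0):
    P=lambda p:np.array([o[0]+p[0]/sc,o[1]+p[1]/sc])
    th=np.linspace(0,2*np.pi,181)
    def res(q):
        ax,ay,zh,a=q;r=[]
        for i,h in((0,h1),(1,h2)):
            if h is None: continue
            b=a+i*np.pi/3
            r+=list(proj(k,(ax+.0295*np.cos(b),ay+.0295*np.sin(b),zh))-P(h))
        C=np.array([proj(k,(ax+.03*np.cos(t),ay+.03*np.sin(t),zh+.018)) for t in th])
        r+=[C[:,0].min()-P((L,0))[0],C[:,0].max()-P((Rr,0))[0],C[:,1].max()-P((0,B))[1]]
        return r
    s=least_squares(res,[.59,-.02,.087,a0],x_scale=[.01,.01,.01,.1]);print(np.round(s.x[:3],4),np.degrees(s.x[3])%60,"res",np.round(s.fun,2))
    return s.x
E
python3 - <<'E'
from fit import *
import pickle
k=pickle.load(open("k2.pkl","rb"))
x=fit(k,(180,30),6,(276,436),(468,430),157,575,391,np.radians(155))
print(np.degrees(x[3]))
u=(180+360/6,30+115/6);print(ray(k,u,.122),180+360/6)
s=monitor.sense();print(s["clock"],s["eef_pos"],yaw(s),abs(s["dq"]).max())
plan((.466,.194,.12),43,0)
E
```

```text
[ 0.6001 -0.018   0.0788] 33.06237976871853 res [-0.41  1.01  0.57  1.21  0.48 -0.63 -2.07]
153.06237976871853
[ 0.59215111 -0.01868676  0.122     ] 240.0
1.7 [ 0.45192333 -0.0353885   0.12112044] (np.float64(1.5539847073553892), array([ 0.63736393,  0.01527801, -0.77041145])) 0.08347915940676566
shift [ 14.1 229.4  -1.1] rot [-15.23  37.48  39.79]
```

Request:
{"op": "carry_out", "data": {"commands": "0 1 23 10 -1.5 3.7 4; 0 3 46 10 -3 7.5 8; 0 4 69 10 -4.5 11 12; 0 5 92 10 -6 15 16; 0 7 115 10 -7.5 19 20; 0 9 138 8 -9 22.5 24; 0 10 161 6 -10.5 26 28; 0 12 190 4 -12 30 32; 0 14 215 2 -14 34 36; 0 14 229 0 -15.2 37.5 39.8", "squeeze": 50}}

```text
clock: 2.95
eef_pos: [0.4675, 0.1907, 0.1228]
ee_rot: [0.931, 0.365, 0.0, 0.003]
wrist_force: [-0.2, -0.4, 0.0]
width: 0.0881
```

Run:
```python
from h import *
for i in range(2):
    s=monitor.sense();print(s["clock"],s["eef_pos"],yaw(s),abs(s["dq"]).max(),s["joints"])
    c=capture("wrist")
cv2.imwrite("pics/w3.png",c["image"])
import pickle;pickle.dump(cam(c,s),open("k3.pkl","wb"))
```

```text
2.95 [0.46754261 0.19067793 0.12281603] (np.float64(42.85672698304929), array([ 0.00328525, -0.00566772, -0.99997854])) 0.6841607501709653 [ 0.15581859  0.39060446  1.56573192 -0.00659922  1.18289797  0.98110822]
3.0 [0.46815923 0.19163268 0.12248159] (np.float64(43.014098916974376), array([ 0.00130566, -0.00551556, -0.99998394])) 0.12893035485955748 [ 0.15728337  0.39322669  1.56239386 -0.00609905  1.18555296  0.97962588]
```

View pics/w3.png

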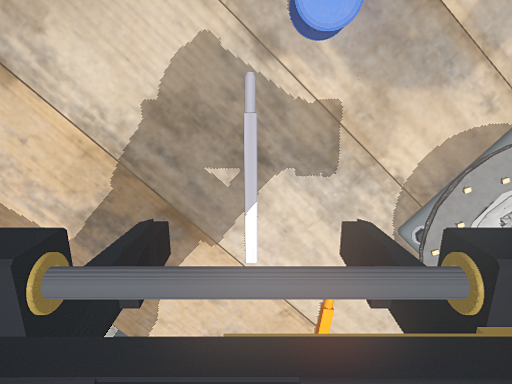

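Run:
```python
from h import *
import pickle
k=pickle.load(open("k3.pkl","rb"))
n=ray(k,(250,71.5),.006);sh=ray(k,(250.3,112),.008);m=ray(k,(251,255),.012)
print(n,sh,m,np.linalg.norm((n-sh)[:2]))
d=n-m;d[2]=0;a=np.degrees(np.arctan2(d[1],d[0]));d/=np.linalg.norm(d);print(a)
g=n-d*.0925;print(g)
s=monitor.sense();plan((g[0],g[1],.0025),a,0,s)
```

```text
[0.53503791 0.25939765 0.006     ] [0.5095727 0.2354251 0.008    ] [0.40623534 0.13870958 0.012     ] 0.034973703166186414
43.13715189073981
[0.4675389  0.19615104 0.006     ]
shift [  -0.4    5.2 -119.8] rot [0.23 0.24 0.31]
```

Request:
{"op": "carry_out", "data": {"commands": "0 0 1 -20 0 0 0; 0 0 3 -45 0 0 0; 0 0 5 -70 0 0 0; 0 0 5 -90 0 0 0; 0 0 5 -104 0 0 0; 0 0 5 -112 0 0 0; 0 0 5 -114 0 0 0; 0 0 5 -114 0 0 0; 0 0 5 -114 0 0 0; 0 0 5 -114 0 0 0"}}

```text
clock: 4.3
eef_pos: [0.4664, 0.1972, 0.0081]
ee_rot: [0.931, 0.366, 0.002, 0.001]
wrist_force: [-0.7, 0.3, 0.7]
width: 0.0885
```

Run:
```python
from h import *
s=monitor.sense();print(s["clock"],s["eef_pos"],yaw(s),abs(s["dq"]).max(),s["wrist_force"])
plan((.4675,.196,.0025),43.1,0,s)
```

```text
4.3 [0.46637325 0.19716596 0.00805255] (np.float64(42.879222832201606), array([ 3.49691510e-03, -4.17966574e-04, -9.99993798e-01])) 0.003537141311925007 [-0.73111853  0.31870829  0.70046006]
shift [ 1.1 -1.2 -5.6] rot [0.02 0.2  0.22]
```

Request:
{"op": "carry_out", "data": {"commands": "0 0.5 -0.5 -5 0 0 0; 0 0.5 -0.5 -5 0 0 0; 255 0.5 -0.5 -5 0 0 0; 255 0.5 -0.5 -5 0 0 0; 255 0.5 -0.5 -5 0 0 0; 255 0.5 -0.5 -5 0 0 0; 255 0.5 -0.5 -5 0 0 0; 255 0.5 -0.5 -5 0 0 0; 255 0.5 -0.5 -5 0 0 0; 255 0.5 -0.5 -5 0 0 0"}}

```text
clock: 5.55
eef_pos: [0.4667, 0.1966, 0.0028]
ee_rot: [0.931, 0.365, 0.001, 0.001]
wrist_force: [-0.4, -0.0, 0.1]
width: 0.0106
```

Run:
```python
from h import *
s=monitor.sense();print(s["clock"],s["eef_pos"],yaw(s),abs(s["dq"]).max(),s["wrist_force"],s["width"])
a=np.radians(213)
plan((.592+.15*np.cos(a),-.0195+.15*np.sin(a),.14),33,0,s)
```

```text
5.55 [0.4667158  0.19658293 0.00275417] (np.float64(42.87517774244051), array([ 2.85282121e-03, -5.03302947e-04, -9.99995804e-01])) 0.0016754066400987725 [-0.37132196 -0.00833973  0.06730313] 0.010642501550574507
shift [  -0.5 -297.8  137.2] rot [ 0.04  0.16 -9.88]
```

Request:
{"op": "carry_out", "data": {"commands": "255 0 0 40 0 0 0; 255 0 0 85 0 0 0; 255 0 -30 125 0 0 -1; 255 -8 -75 137 0 0 -2.5; 255 -8 -125 137 0 0 -4; 255 -8 -175 137 0 0 -6; 255 -8 -225 137 0 0 -8; 255 -8 -270 137 0 0 -9.8; 255 -8 -298 137 0 0 -9.8; 255 -8 -298 137 0 0 -9.8"}}

```text
clock: 6.8
eef_pos: [0.4587, -0.1027, 0.1396]
ee_rot: [0.959, 0.283, 0.001, 0.001]
wrist_force: [0.1, 0.2, -0.5]
width: 0.0006
```

Run:
```python
from h import *
import pickle
for i in range(2):
    s=monitor.sense();print(s["clock"],s["eef_pos"],yaw(s),abs(s["dq"]).max(),s["width"])
    c=capture("wrist")
cv2.imwrite("pics/w4.png",c["image"])
cv2.imwrite("pics/w4c.png",cv2.resize(c["image"][0:170,180:380],None,fx=3.5,fy=3.5,interpolation=cv2.INTER_CUBIC))
pickle.dump((cam(c,s),s),open("k4.pkl","wb"))
```

```text
6.8 [ 0.4586546  -0.10271099  0.13964794] (np.float64(32.91579189506503), array([ 0.00269621, -0.00100885, -0.99999586])) 0.05038849973570542 0.0005946407078689428
6.85 [ 0.45852231 -0.10153787  0.13961607] (np.float64(32.98882015475094), array([ 2.37994548e-03, -5.75724615e-04, -9.99997002e-01])) 0.03330352639451563 5.354338737234511e-05
```

View pics/w4.png

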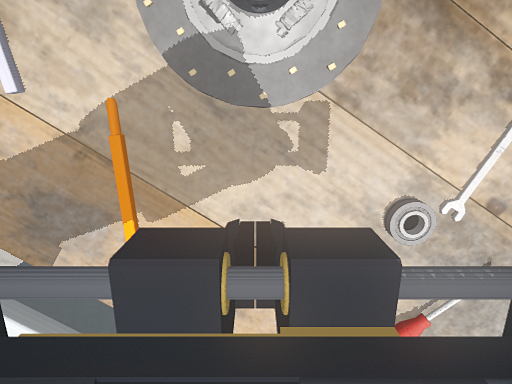

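View pics/w4c.png

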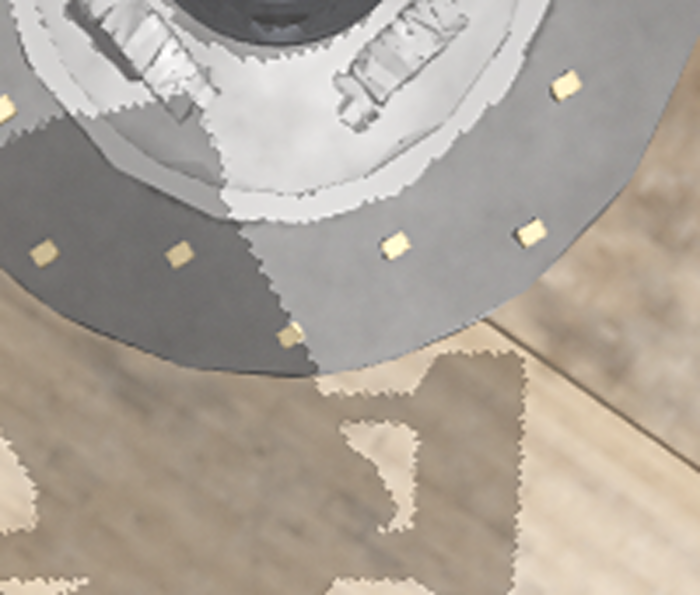

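Run:
```python
from h import *
c=capture("top");cv2.imwrite("pics/t2.png",cv2.resize(c["image"][110:300,90:330],None,fx=3.3,fy=3.3,interpolation=cv2.INTER_CUBIC))
c=capture("scene");cv2.imwrite("pics/s2.png",c["image"])
```

```text
(no output)
```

View pics/t2.png

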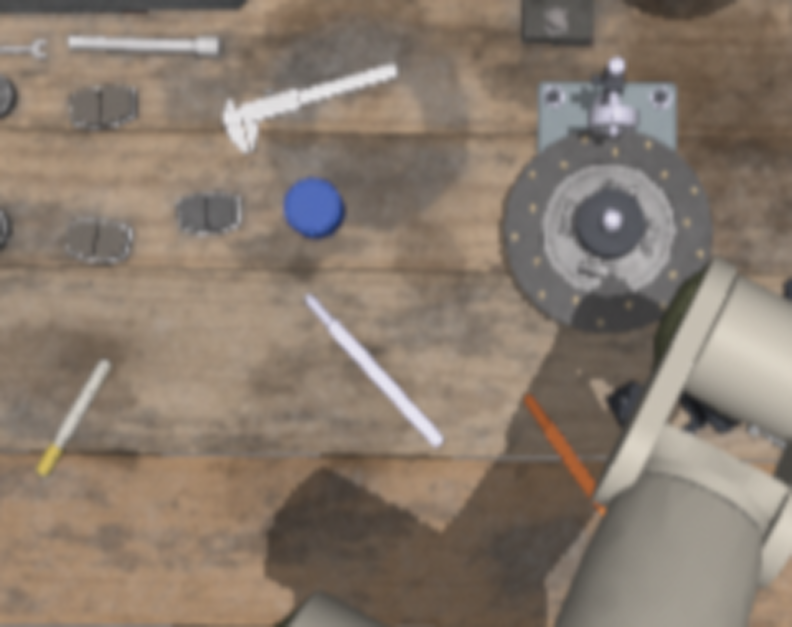

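View pics/s2.png

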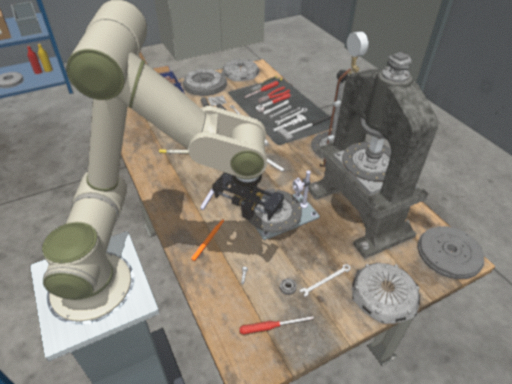

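Request:
{"op": "carry_out", "data": {"commands": "0 0 40 0 0 0 1; 0 2 90 0 0 0 3; 0 4 145 0 0 0 5; 0 6 200 0 0 0 7; 0 8 250 -20 0 0 9; 0 8 298 -60 0 0 9.8; 0 8 298 -100 0 0 9.8; 0 8 298 -125 0 0 9.8; 0 8 298 -138.5 0 0 9.8; 0 8 298 -138.5 0 0 9.8", "squeeze": 60}}

```text
clock: 8.25
eef_pos: [0.4664, 0.1969, 0.001]
ee_rot: [0.931, 0.366, 0.001, 0.001]
wrist_force: [0.1, 0.5, 0.6]
width: 0.0885
```

Request:
{"op": "carry_out", "data": {"commands": "255 0 0 0 0 0 0; 255 0 0 0 0 0 0; 255 0 0 0 0 0 0; 255 0 0 0 0 0 0; 255 0 0 0 0 0 0; 255 0 0 0 0 0 0; 255 0 0 0 0 0 0; 255 0 0 0 0 0 0; 255 0 0 0 0 0 0; 255 0 0 0 0 0 0"}}

```text
clock: 9.5
eef_pos: [0.4667, 0.1966, 0.0013]
ee_rot: [0.931, 0.366, 0.001, 0.001]
wrist_force: [-0.4, -0.2, -0.2]
width: 0.0007
```

Run:
```python
from h import *
for i in range(4):
    s=monitor.sense();print(s["clock"],s["eef_pos"],yaw(s)[0],s["wrist_force"],s["width"])
    c=capture("wrist")
cv2.imwrite("pics/w5.png",c["image"])
```

```text
9.5 [0.46672147 0.19660557 0.00125001] 42.87993688031038 [-0.41897336 -0.23977155 -0.19499698] 0.0006633145664512762
9.55 [0.46670133 0.196577   0.00124592] 42.8743451647123 [ 0.68089378  0.12234268 -0.86857013] 0.0002881204275665237
9.6 [0.46674102 0.19658048 0.00125642] 42.87469662050895 [-0.12652972 -0.45951069  0.10431587] 0.0005146128761349584
9.65 [0.46673811 0.19658703 0.00125486] 42.87772066190299 [-0.60613283 -0.15650245  0.56726832] 0.00030020849001010134
```

View pics/w5.png

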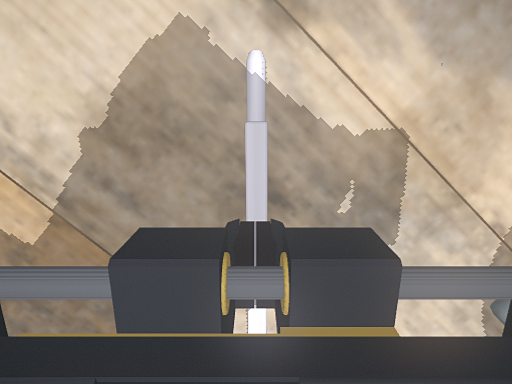

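Run:
```python
from h import *
c=capture("scene");k=cam(c);u=proj(k,monitor.sense()["eef_pos"]);print(u)
x,y=map(int,u);cv2.imwrite("pics/s3.png",cv2.resize(c["image"][y-60:y+40,x-70:x+60],None,fx=6,fy=6,interpolation=cv2.INTER_CUBIC))
c=capture("wrist");cv2.imwrite("pics/w5c.png",cv2.resize(c["image"][190:345,190:320],None,fx=5,fy=3.8,interpolation=cv2.INTER_CUBIC))
s=monitor.sense();k=cam(c,s)
for p in [(0,0,0),(0,0,.012)]: print(proj(k,s["eef_pos"]+np.array(p)))
```

```text
[211.83898097 191.34781779]
[254.88655691 218.40997377]
[254.90956149 225.86122219]
```

View pics/s3.png

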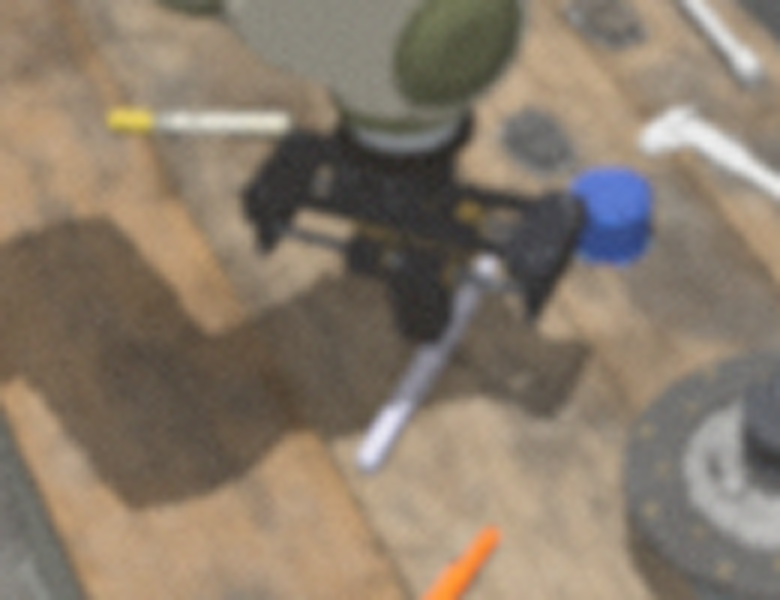

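View pics/w5c.png

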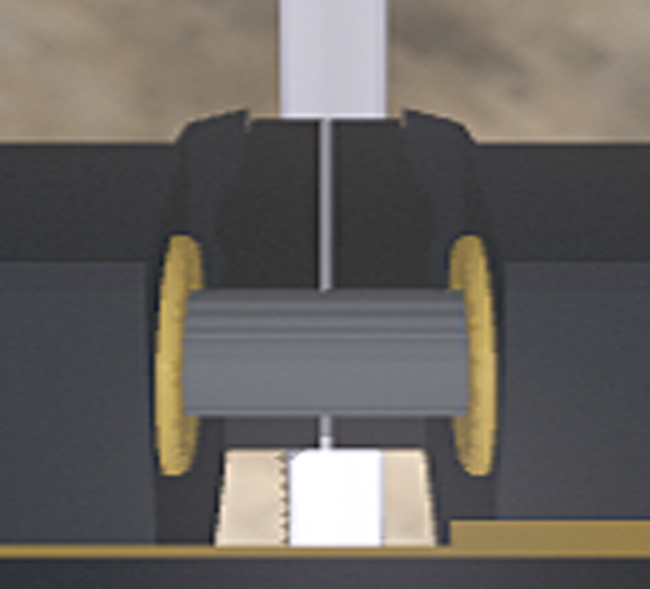

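Request:
{"op": "carry_out", "data": {"commands": "0 0 0 0 0 0 0; 0 0 0 0 0 0 0; 0 0 0 0 0 0 0; 0 0 0 0 0 0 0; 0 0 0 0 0 0 0; 0 0 0 0 0 0 0; 0 0 0 -1 0 0 0; 0 0 0 -2 0 0 0; 0 0 0 -2.5 0 0 0; 0 0 0 -2.5 0 0 0"}}

```text
clock: 11.05
eef_pos: [0.4667, 0.1966, -0.0013]
ee_rot: [0.931, 0.365, 0.001, 0.001]
wrist_force: [-0.6, -0.6, -0.0]
width: 0.0881
```

Run:
```python
from h import *
s=monitor.sense();print(s["clock"],s["eef_pos"],yaw(s)[0],s["wrist_force"],s["width"])
c=capture("wrist");k=cam(c,s)
for p in [(0,0,0),(0,.044,0),(0,-.044,0)]: print(proj(k,s["eef_pos"]+Ro.from_quat(s["ee_rot"]).apply(p)))
cv2.imwrite("pics/w6.png",c["image"])
```

```text
11.05 [ 0.46668495  0.19657532 -0.00132568] 42.87632201352506 [-0.59644868 -0.64266089 -0.03914614] 0.08812948748704905
[254.88665326 218.40981661]
[327.93562395 218.45039141]
[181.89967923 218.36927625]
```

View pics/w6.png

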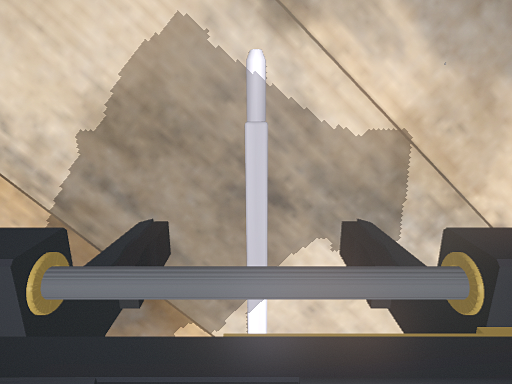

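Request:
{"op": "carry_out", "data": {"commands": "0 0 0 -3 0 0 0; 0 0 0 -5 0 0 0; 0 0 0 -7 0 0 0; 0 0 0 -9 0 0 0; 0 0 0 -11 0 0 0; 0 0 0 -13 0 0 0; 0 0 0 -14 0 0 0; 0 0 0 -14 0 0 0; 0 0 0 -14 0 0 0; 0 0 0 -14 0 0 0"}}

```text
clock: 12.35
eef_pos: [0.4667, 0.1966, -0.0152]
ee_rot: [0.931, 0.365, 0.001, 0.001]
wrist_force: [-0.5, 0.2, 0.4]
width: 0.0881
```

Run:
```python
from h import *
s=monitor.sense();print(s["clock"],s["eef_pos"],yaw(s)[0],s["wrist_force"],s["width"])
c=capture("wrist");cv2.imwrite("pics/w7.png",cv2.resize(c["image"][190:310,80:430],None,fx=2.2,fy=2.2))
c=capture("scene");cv2.imwrite("pics/s4.png",cv2.resize(c["image"][130:230,140:270],None,fx=6,fy=6,interpolation=cv2.INTER_CUBIC))
```

```text
12.35 [ 0.46674684  0.19659452 -0.01520939] 42.87609728613921 [-0.49334533  0.21402384  0.404097  ] 0.08812229544532671
```

View pics/s4.png

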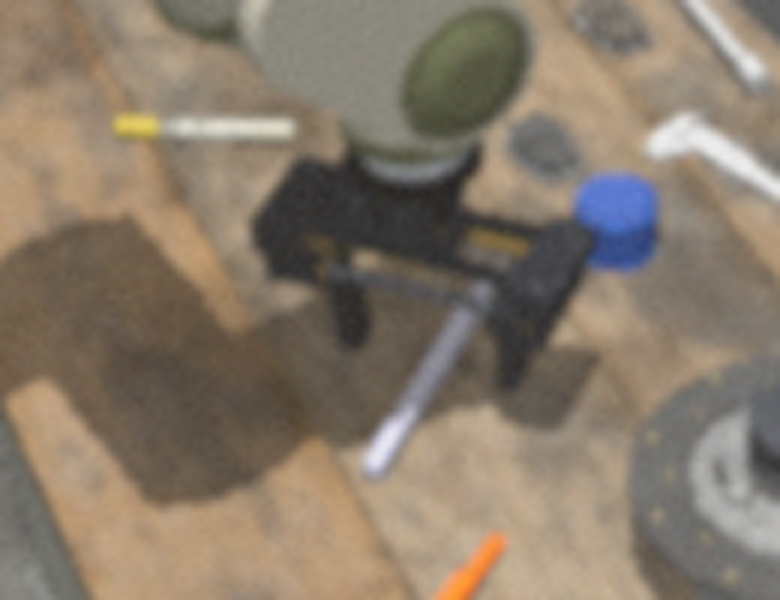

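View pics/w7.png

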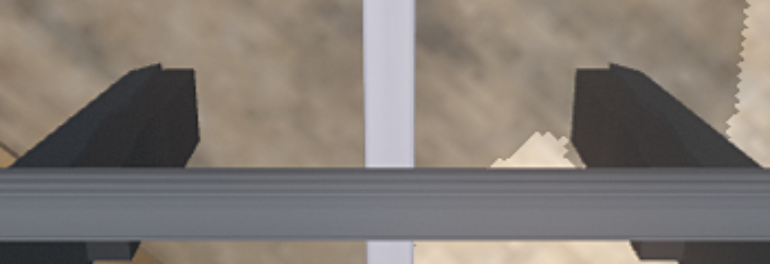

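Request:
{"op": "carry_out", "data": {"commands": "0 0 0 -2 0 0 0; 0 0 0 -4 0 0 0; 0 0 0 -6 0 0 0; 0 0 0 -8 0 0 0; 0 0 0 -9 0 0 0; 0 0 0 -9 0 0 0; 255 0 0 -9 0 0 0; 255 0 0 -9 0 0 0; 255 0 0 -9 0 0 0; 255 0 0 -9 0 0 0", "squeeze": 60}}

```text
clock: 13.7
eef_pos: [0.4667, 0.1966, -0.0242]
ee_rot: [0.931, 0.366, 0.001, 0.001]
wrist_force: [-0.2, 0.7, 0.5]
width: 0.0498
```

Run:
```python
from h import *
s=monitor.sense();print(s["clock"],s["eef_pos"],yaw(s)[0],s["wrist_force"],s["width"])
```

```text
13.7 [ 0.46672919  0.19659841 -0.02423517] 42.87859327075985 [-0.17821409  0.66734776  0.51720119] 0.0497872647278316
```

Request:
{"op": "carry_out", "data": {"commands": "255 0 0 0 0 0 0; 255 0 0 0 0 0 0; 255 0 0 0 0 0 0; 255 0 0 0 0 0 0; 255 0 0 0 0 0 0; 255 0 0 0 0 0 0; 255 0 0 0 0 0 0; 255 0 0 15 0 0 0; 255 0 0 40 0 0 0; 255 0 0 60 0 0 0"}}

```text
clock: 14.95
eef_pos: [0.4668, 0.1967, 0.0374]
ee_rot: [0.931, 0.366, 0.002, 0.001]
wrist_force: [0.5, -0.5, -1.7]
width: 0.0109
```

Run:
```python
from h import *
s=monitor.sense();print(s["clock"],s["eef_pos"],yaw(s)[0],s["wrist_force"],s["width"])
plan((.592+.15*np.cos(np.radians(213)),-.0195+.15*np.sin(np.radians(213)),.11),33)
c=capture("wrist");cv2.imwrite("pics/w8.png",c["image"])
```

```text
14.95 [0.46675596 0.19665857 0.03740119] 42.87822539611323 [ 0.47952334 -0.52966602 -1.67390673] 0.0109269302051345
shift [  -0.6 -297.9   72.6] rot [ 0.04  0.2  -9.88]
```

View pics/w8.png

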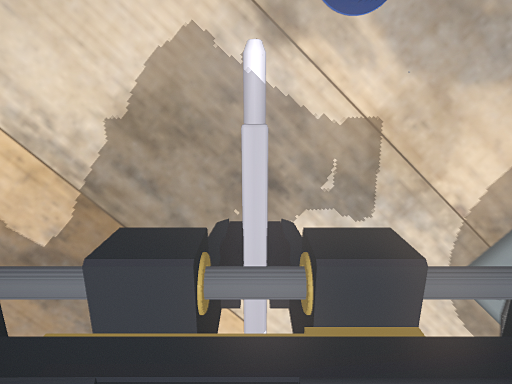

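Run:
```python
from h import *
import pickle
s=monitor.sense();print(s["clock"],s["eef_pos"],yaw(s)[0])
c=capture("wrist");k=cam(c,s)
zb=s["eef_pos"][2]+.030
n=ray(k,(254.5,38),zb);b=ray(k,(255,215),zb+.006)
R=Ro.from_quat(s["ee_rot"]);print("nose in tool",R.inv().apply(n-s["eef_pos"]),R.inv().apply(b-s["eef_pos"]))
plan((.439,-.059,.12),33,35)
```

```text
15.0 [0.46783129 0.19693167 0.03948517] 42.88506951889459
nose in tool [ 0.0937189  -0.00013343 -0.02948521] [ 1.51707496e-02  9.98162819e-05 -3.59169129e-02]
shift [ -28.7 -255.9   81.9] rot [ 21.56 -27.24  -9.5 ]
```

Request:
{"op": "carry_out", "data": {"commands": "255 0 0 40 2 -2 -1; 255 -3 -30 75 4 -5 -2; 255 -6 -65 84 7 -8 -3; 255 -10 -100 84 10 -12 -4.5; 255 -14 -135 84 12.5 -16 -6; 255 -19 -170 84 15 -19 -7; 255 -24 -205 84 18 -23 -8; 255 -28 -235 84 20 -26 -9; 255 -29 -256 84 21.6 -27.2 -9.5; 255 -29 -256 84 21.6 -27.2 -9.5"}}

```text
clock: 16.3
eef_pos: [0.4375, -0.0608, 0.1193]
ee_rot: [0.915, 0.27, 0.286, -0.086]
wrist_force: [0.9, 0.3, -2.5]
width: 0.0114
```

Run:
```python
from h import *
import pickle
for i in range(3):
    s=monitor.sense();print(s["clock"],s["eef_pos"],yaw(s),abs(s["dq"]).max(),s["width"])
    c=capture("wrist")
k=cam(c,s);pickle.dump((k,s),open("k9.pkl","wb"))
cv2.imwrite("pics/w9.png",c["image"])
u=proj(k,(.592,-.0195,.087));print(u);x,y=map(int,u);o=(max(0,x-65),max(0,y-55));print(o)
cv2.imwrite("pics/w9c.png",cv2.resize(c["image"][o[1]:o[1]+100,o[0]:o[0]+130],None,fx=6,fy=6,interpolation=cv2.INTER_CUBIC))
```

```text
16.3 [ 0.43747274 -0.06082294  0.1192771 ] (np.float64(32.74311295573064), array([ 0.47696215,  0.31218967, -0.82161105])) 0.05771681039068832 0.011439080083628587
16.35 [ 0.43739326 -0.05966127  0.11938176] (np.float64(32.840203428574334), array([ 0.47617614,  0.3129934 , -0.82176117])) 0.03852491057721323 0.010982019143547489
16.4 [ 0.43741857 -0.05894332  0.11950698] (np.float64(32.93080081810755), array([ 0.4758852 ,  0.31351897, -0.82172936])) 0.02358286838668613 0.011143006377551749
[313.9488177   59.15879274]
(248, 4)
```

View pics/w9.png

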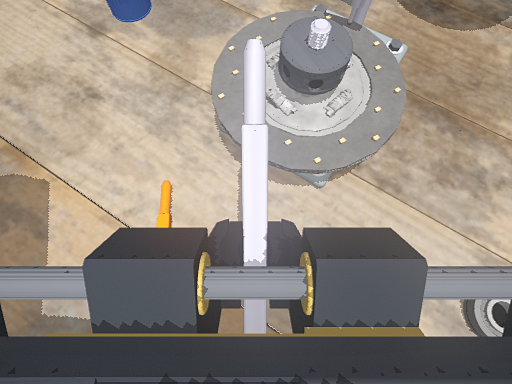

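View pics/w9c.png

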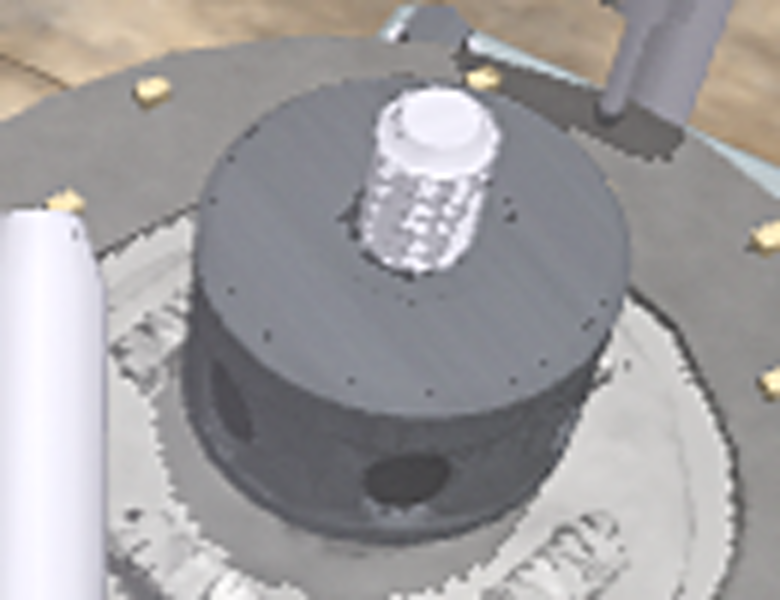

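Run:
```python
from fit import *
import pickle
k,s=pickle.load(open("k9.pkl","rb"))
P=lambda p:np.array([248+p[0]/6,4+p[1]/6])
x=fit(k,(248,4),6,(233,400),(408,478),195,628,418,np.radians(153))
print("post",ray(k,P((444,118)),.122))
# joint with pinned axis xy from post incl. unknown small image offset (du,dv)
def run(k,P,obs,h1,h2,L,Rr,B,T,zpost=.122):
    th=np.linspace(0,2*np.pi,181)
    def res(q):
        ax,ay,zh,a=q;r=[]
        for i,h in((0,h1),(1,h2)):
            b=a+i*np.pi/3
            r+=list(proj(k,(ax+.0295*np.cos(b),ay+.0295*np.sin(b),zh))-P(h))
        C=np.array([proj(k,(ax+.03*np.cos(t),ay+.03*np.sin(t),zh+.018)) for t in th])
        r+=[C[:,0].min()-P((L,0))[0],C[:,0].max()-P((Rr,0))[0],C[:,1].max()-P((0,B))[1]]
        r+=list(2*(proj(k,(ax,ay,zpost))-P(T)))
        return r
    o=least_squares(res,[.59,-.02,.087,np.radians(153)],x_scale=[.01,.01,.01,.1]);print(np.round(o.x[:3],4),np.degrees(o.x[3]),np.round(o.fun,2))
run(k,P,None,(233,400),(408,478),195,628,418,(444,118))
k2=pickle.load(open("k2.pkl","rb"))
run(k2,lambda p:np.array([180+p[0]/6,30+p[1]/6]),None,(276,436),(468,430),157,575,391,(360,115))
# nose in tool: pixel
s0=s;R=Ro.from_quat(s["ee_rot"]).as_matrix()
M=capture("wrist")["mount"];K=k[0]
for px in [(255,39)]:
    d=M[:3,:3]@np.linalg.solve(K,[px[0],px[1],1]);o=M[:3,3]
    print("nose tool",o+d*((-.030-o[2])/d[2]))
```

```text
[ 0.6004 -0.0159  0.0783] 33.44680751181397 res [-0.98  1.09 -0.22  1.51  1.29 -0.14 -2.42]
post [ 0.59351123 -0.01862634  0.122     ]
[ 0.5937 -0.0184  0.0863] 153.34349483121687 [-1.74  1.16  0.13  2.13  0.38  1.76 -2.32 -0.29 -0.47]
[ 0.5924 -0.0187  0.0876] 153.04809600682364 [-1.11  1.37  1.28  1.55 -1.06  0.83 -2.16  0.03 -0.43]
nose tool [ 0.09384048  0.0001842  -0.03      ]
```

Run:
```python
from fit import *
import pickle
k,s=pickle.load(open("k9.pkl","rb"))
k2=pickle.load(open("k2.pkl","rb"))
th=np.linspace(0,2*np.pi,361)
for nm,k,o in(("k9",k,(248,4)),("k2",k2,(180,30))):
  ax,ay=(.5936,-.0186) if nm=="k9" else (.5923,-.0187)
  for zh in(.084,.086,.088):
    Q=lambda X:(proj(k,X)-o)*6
    E=lambda r,z:np.array([Q((ax+r*np.cos(t),ay+r*np.sin(t),z)) for t in th])
    T=E(.03,zh+.018);B=E(.03,zh-.018)
    a=np.radians(213.2);H=[Q((ax+.03*np.cos(a)+e[0],ay+.03*np.sin(a)+e[1],zh+e[2])) for e in((0,0,.006),(0,0,0),(0,0,-.006))]
    print(nm,zh,"top L,R,bot",T[:,0].min().round(),T[:,0].max().round(),T[:,1].max().round(),"under bot",B[:,1].max().round(),"hole",np.round(H).tolist())
```

```text
k9 0.084 top L,R,bot 197.0 634.0 417.0 under bot 583.0 hole [[414.0, 477.0], [406.0, 505.0], [399.0, 532.0]]
k9 0.086 top L,R,bot 198.0 639.0 407.0 under bot 575.0 hole [[417.0, 468.0], [409.0, 496.0], [401.0, 523.0]]
k9 0.088 top L,R,bot 199.0 643.0 396.0 under bot 566.0 hole [[420.0, 458.0], [412.0, 487.0], [404.0, 514.0]]
k2 0.084 top L,R,bot 154.0 578.0 397.0 under bot 560.0 hole [[478.0, 431.0], [478.0, 458.0], [477.0, 485.0]]
k2 0.086 top L,R,bot 152.0 579.0 387.0 under bot 552.0 hole [[478.0, 421.0], [478.0, 449.0], [477.0, 476.0]]
k2 0.088 top L,R,bot 150.0 580.0 376.0 under bot 544.0 hole [[479.0, 411.0], [478.0, 440.0], [478.0, 468.0]]
```

Run:
```python
from fit import *
import pickle
k,s=pickle.load(open("k9.pkl","rb"))
k2=pickle.load(open("k2.pkl","rb"))
th=np.linspace(0,2*np.pi,361)
for nm,k,o in(("k9",k,(248,4)),("k2",k2,(180,30))):
  ax,ay=(.5936,-.0186) if nm=="k9" else (.5923,-.0187)
  Q=lambda X:(proj(k,X)-o)*6
  for zh in (.08,.084,.088):
    T=np.array([Q((ax+.03*np.cos(t),ay+.03*np.sin(t),zh+.018)) for t in th])
    print(nm,zh,T[:,0].min(),T[:,0].max(),T[:,1].min(),T[:,1].max())
  print("post top",Q((ax,ay,.122)),"base@.1",Q((ax,ay,.1)),Q((ax,ay,.105)))
  print("cam",-k[1].T@k[2])
  P=np.array([Q((ax+.094*np.cos(t),ay+.094*np.sin(t),.056)) for t in th]);print("plate",(P/6+o).min(0),(P/6+o).max(0))
```

```text
k9 0.08 194.73530211586285 625.853691523316 100.75638666610718 437.8842542643165
k9 0.084 196.87140258602267 634.4462887222971 76.92647460567763 417.26677074061
k9 0.088 199.07184851881937 643.2995543172142 52.40563799950783 396.00024310943854
post top [444.15480834 117.47181727] base@.1 [412.22252067 251.48144938] [419.01608446 222.97102776]
cam [ 0.40027832 -0.08418527  0.29945799]
plate [211.08839461   9.23077208] [407.07938187 170.71999028]
k2 0.08 158.5665749144332 576.757234169055 103.33078899357638 417.3283492608774
k2 0.084 154.44846030056488 578.4919138726757 80.833055452424 397.1535584214307
k2 0.088 150.21339200195132 580.2757910869366 57.72794284765075 376.37799154380957
post top [360.15131655 114.18991159] base@.1 [367.20865234 242.17679922] [365.70089642 214.83319628]
cam [ 0.39183203 -0.03569478  0.29582017]
plate [146.8358018   37.59296487] [339.05760088 191.60405576]
```

Run:
```python
from fit import *
import pickle
k,s=pickle.load(open("k9.pkl","rb"))
k2=pickle.load(open("k2.pkl","rb"))
for nm,k,o,h,(ax,ay) in(("k9",k,(248,4),((233,400),(408,478)),(.5936,-.0186)),("k2",k2,(180,30),((276,436),(468,430)),(.5923,-.0187))):
  for z in(.0865,.0875):
    f=lambda a:np.concatenate([(proj(k,(ax+.028*np.cos(a[0]+i*np.pi/3),ay+.028*np.sin(a[0]+i*np.pi/3),z))-o)*6-h[i] for i in(0,1)])
    q=least_squares(f,[np.radians(153)]);print(nm,z,np.degrees(q.x)+60,q.fun)
s=monitor.sense();print(s["eef_pos"])
a=np.radians(213.2);A=np.array((.593,-.0188))
for r in(.145,.104):
    p=A+r*np.array((np.cos(a),np.sin(a)));plan((p[0],p[1],.057),33.2,0,s)
```

```text
k9 0.0865 [212.90780404] [-1.38327295  1.54775918 -0.34113958  4.02494714]
k9 0.0875 [213.18937881] [-0.2218237  -2.68397291  1.94890135 -0.68403117]
k2 0.0865 [212.96514233] [-0.82109254  6.37377831  1.89049808  7.94739607]
k2 0.0875 [213.01412929] [-1.29014807  1.77561135  2.09164042  3.20634028]
[ 0.43756198 -0.05832637  0.11970452]
shift [ 34.1 -39.9 -62.7] rot [-19.17  29.     0.08]
shift [ 68.4 -17.4 -62.7] rot [-19.17  29.     0.08]
```

Request:
{"op": "carry_out", "data": {"commands": "255 5 -8 0 -3 5 0; 255 12 -16 0 -7 11 0; 255 20 -26 0 -12 18 0; 255 28 -35 -10 -16 24 0; 255 34 -40 -25 -19.2 29 0; 255 34 -40 -42 -19.2 29 0; 255 34 -40 -56 -19.2 29 0; 255 34 -40 -62.5 -19.2 29 0; 255 34 -40 -62.5 -19.2 29 0; 255 34 -40 -62.5 -19.2 29 0"}}

```text
clock: 17.75
eef_pos: [0.472, -0.0993, 0.0578]
ee_rot: [0.959, 0.285, 0.001, 0.001]
wrist_force: [-0.1, -0.4, -2.0]
width: 0.0113
```

Run:
```python
from h import *
import pickle
for i in range(2):
    s=monitor.sense();print(s["clock"],s["eef_pos"],yaw(s),abs(s["dq"]).max(),s["width"],s["wrist_force"])
    c=capture("wrist")
cv2.imwrite("pics/w10.png",c["image"])
a=np.radians(213.);A=np.array((.593,-.0188))
for r in(.145,.122,.106):
    p=A+r*np.array((np.cos(a),np.sin(a)));plan((p[0],p[1],.057),33.,0,s)
```

```text
17.75 [ 0.47198687 -0.09933417  0.05778289] (np.float64(33.082968689550114), array([ 0.0021076 , -0.00189664, -0.99999598])) 0.0043138298701630275 0.011267155599760884 [-0.05057153 -0.35262696 -1.98862629]
17.8 [ 0.47196634 -0.09944132  0.05778701] (np.float64(33.06931943700821), array([ 0.00215744, -0.00192106, -0.99999583])) 0.0026484144142405815 0.010869788392773444 [ 0.69411491 -0.8657975  -1.90352564]
shift [-0.6  1.7 -0.8] rot [ 0.11  0.12 -0.07]
shift [18.7 14.2 -0.8] rot [ 0.11  0.12 -0.07]
shift [32.1 22.9 -0.8] rot [ 0.11  0.12 -0.07]
```

View pics/w10.png

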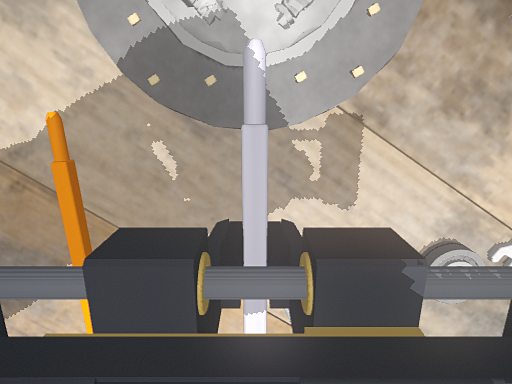

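Request:
{"op": "carry_out", "data": {"commands": "255 0 1.5 -0.8 0 0 0; 255 4 4.5 -0.8 0 0 0; 255 9 8 -0.8 0 0 0; 255 14 11 -0.8 0 0 0; 255 18 13.5 -0.8 0 0 0; 255 20 15 -0.8 0 0 0; 255 22 16.2 -0.8 0 0 0; 255 23.7 17.3 -0.8 0 0 0; 255 23.7 17.3 -0.8 0 0 0; 255 23.7 17.3 -0.8 0 0 0"}}

```text
clock: 19.1
eef_pos: [0.4953, -0.0821, 0.0565]
ee_rot: [0.959, 0.285, 0.0, 0.001]
wrist_force: [0.7, -0.3, -2.8]
width: 0.0115
```

```bash
cat > st.py <<'E'
from h import *
import sys
A=np.array((.593,-.0188))
F=[];M=[];E=[]
n=int(sys.argv[1]) if len(sys.argv)>1 else 1
for i in range(n):
    s=monitor.sense();F.append(s["wrist_force"]);M.append(s["moment"]);E.append(s["eef_pos"])
    if i<n-1: c=capture("wrist")
F=np.mean(F,0);M=np.mean(M,0);p=np.mean(E,0);d=p[:2]-A
print("t",s["clock"],"pos",np.round(p,4),"yaw %.2f"%yaw(s)[0],"r %.4f phi %.2f"%(np.hypot(*d),np.degrees(np.arctan2(d[1],d[0]))%360),"F",np.round(F,2),"M",np.round(M,3),"T %.3f"%(M[2]+d[0]*F[1]-d[1]*F[0]),"w",round(s["width"],4))
E
python3 st.py 2
python3 - <<'E'
from h import *
c=capture("wrist");cv2.imwrite("pics/w11.png",c["image"])
E
```

```text
t 19.15 pos [ 0.4953 -0.0821  0.0564] yaw 33.06 r 0.1164 phi 212.97 F [ 0.67 -0.22 -1.99] M [-0.011  0.007 -0.012] T 0.052 w 0.011
```

View pics/w11.png

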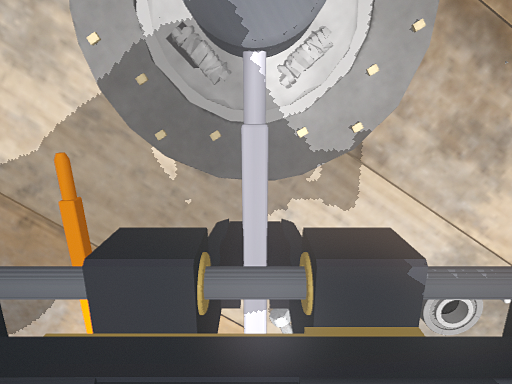

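```bash
cat > arc.py <<'E'
from h import *
A=np.array((.593,-.0188))
def arc(phi0,r0,phis,r=None,z=0):
    "print shifts from (phi0,r0) to each phi"
    f=lambda p,r:A+r*np.array((np.cos(np.radians(p)),np.sin(np.radians(p))))
    b=f(phi0,r0);out=[]
    for p in phis:
        d=(f(p,r or r0)-b)*1e3; dz=-(phi0-p)/360*3
        out.append("255 %.1f %.1f %.1f 0 0 %.1f"%(d[0],d[1],dz,p-phi0))
    print("; ".join(out))
E
python3 -c "
from arc import *
arc(213,.1164,[213-7*i for i in range(0,8)],.106)
arc(164,.106,[164-4.1*i for i in range(1,11)])"
```

```text
255 8.7 5.7 0.0 0 0 0.0; 255 2.3 16.9 -0.1 0 0 -7.0; 255 -2.6 28.9 -0.1 0 0 -14.0; 255 -6.1 41.4 -0.2 0 0 -21.0; 255 -8.0 54.2 -0.2 0 0 -28.0; 255 -8.3 67.1 -0.3 0 0 -35.0; 255 -7.1 80.0 -0.3 0 0 -42.0; 255 -4.3 92.6 -0.4 0 0 -49.0
255 2.3 7.2 -0.0 0 0 -4.1; 255 5.2 14.2 -0.1 0 0 -8.2; 255 8.6 21.0 -0.1 0 0 -12.3; 255 12.4 27.6 -0.1 0 0 -16.4; 255 16.7 33.8 -0.2 0 0 -20.5; 255 21.4 39.8 -0.2 0 0 -24.6; 255 26.5 45.3 -0.2 0 0 -28.7; 255 32.1 50.5 -0.3 0 0 -32.8; 255 38.0 55.3 -0.3 0 0 -36.9; 255 44.2 59.7 -0.3 0 0 -41.0
```

Request:
{"op": "carry_out", "data": {"commands": "255 3 2 0 0 0 0; 255 6 3.9 0 0 0 0; 255 8.7 5.7 0 0 0 0; 255 2.3 16.9 -0.1 0 0 -7; 255 -2.6 28.9 -0.1 0 0 -14; 255 -6.1 41.4 -0.2 0 0 -21; 255 -8 54.2 -0.2 0 0 -28; 255 -8.3 67.1 -0.3 0 0 -35; 255 -7.1 80 -0.3 0 0 -42; 255 -4.3 92.6 -0.4 0 0 -49"}}

```text
clock: 20.45
eef_pos: [0.4911, 0.0106, 0.056]
ee_rot: [0.99, -0.141, -0.0, 0.001]
wrist_force: [0.3, -3.4, -2.0]
width: 0.0114
```

```bash
python3 st.py 2
python3 - <<'E'
from h import *
c=capture("wrist");cv2.imwrite("pics/w12.png",c["image"])
E
```

```text
t 20.5 pos [0.4912 0.0111 0.0561] yaw -16.42 r 0.1061 phi 163.63 F [ 0.11 -2.75 -1.59] M [-0.452  0.032 -0.26 ] T 0.017 w 0.0113
```

View pics/w12.png

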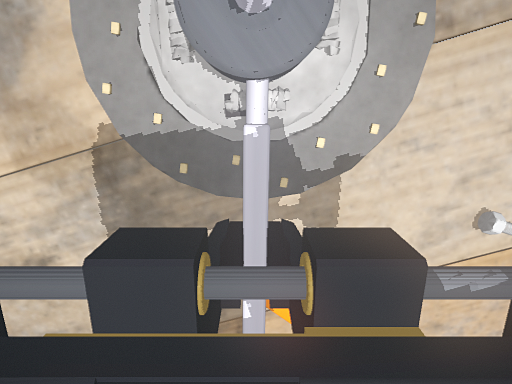

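Request:
{"op": "carry_out", "data": {"commands": "255 2.3 7.2 0 0 0 -4.1; 255 5.2 14.2 -0.1 0 0 -8.2; 255 8.6 21 -0.1 0 0 -12.3; 255 12.4 27.6 -0.1 0 0 -16.4; 255 16.7 33.8 -0.2 0 0 -20.5; 255 21.4 39.8 -0.2 0 0 -24.6; 255 26.5 45.3 -0.2 0 0 -28.7; 255 32.1 50.5 -0.3 0 0 -32.8; 255 38 55.3 -0.3 0 0 -36.9; 255 44.2 59.7 -0.3 0 0 -41"}}

```text
clock: 21.8
eef_pos: [0.5345, 0.0701, 0.0554]
ee_rot: [0.879, -0.476, -0.002, 0.001]
wrist_force: [-2.4, -0.9, -0.6]
width: 0.011
```

```bash
python3 st.py 3; python3 -c "
from h import *
s=monitor.sense();print(np.round(s['joints'],2))
c=capture('wrist');cv2.imwrite('pics/w13.png',c['image'])
c=capture('top');cv2.imwrite('pics/t3.png',c['image'])
A=np.array((.593,-.0188));p=s['eef_pos']
f=lambda q,r:A+r*np.array((np.cos(np.radians(q)),np.sin(np.radians(q))))
print('out',(f(123,.145)-p[:2])*1e3)
"
```

```text
t 21.9 pos [0.5349 0.0703 0.0554] yaw -56.82 r 0.1063 phi 123.10 F [-2.42 -0.85 -1.42] M [-0.052  0.378 -0.22 ] T 0.045 w 0.0106
[-0.09  0.53  1.55 -0.    1.06  2.47]
out [-20.97675533  32.61056756]
```

View pics/w13.png

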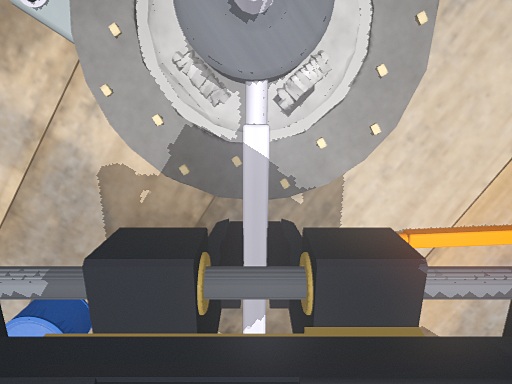

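```bash
python3 -c "
from arc import *
arc(123.1,.1063,[123.1]+[123.1+10*i for i in range(1,9)],.145)
arc(203.1,.145,[213.1,223.1,233.1,242,245])
arc(203.1,.145,[245]*1,.128)
arc(203.1,.145,[245]*1,.116)
arc(203.1,.145,[245]*1,.106)
"
```

```text
255 -21.1 32.4 -0.0 0 0 0.0; 255 -41.0 16.8 0.1 0 0 10.0; 255 -57.9 -2.0 0.2 0 0 20.0; 255 -71.3 -23.4 0.2 0 0 30.0; 255 -80.7 -46.9 0.3 0 0 40.0; 255 -85.9 -71.6 0.4 0 0 50.0; 255 -86.7 -96.9 0.5 0 0 60.0; 255 -83.2 -121.9 0.6 0 0 70.0; 255 -75.3 -145.9 0.7 0 0 80.0
255 11.9 -22.3 0.1 0 0 10.0; 255 27.5 -42.2 0.2 0 0 20.0; 255 46.3 -59.1 0.2 0 0 30.0; 255 65.3 -71.1 0.3 0 0 38.9; 255 72.1 -74.5 0.3 0 0 41.9
255 79.3 -59.1 0.3 0 0 41.9
255 84.4 -48.2 0.3 0 0 41.9
255 88.6 -39.2 0.3 0 0 41.9
```

Request:
{"op": "carry_out", "data": {"commands": "255 -11 16.5 0 0 0 0; 255 -21.1 32.4 0 0 0 0; 255 -41 16.8 0 0 0 10; 255 -57.9 -2 0 0 0 20; 255 -71.3 -23.4 0 0 0 30; 255 -80.7 -46.9 0 0 0 40; 255 -85.9 -71.6 0 0 0 50; 255 -86.7 -96.9 0 0 0 60; 255 -83.2 -121.9 0 0 0 70; 255 -75.3 -145.9 0 0 0 80"}}

```text
clock: 23.25
eef_pos: [0.4599, -0.0754, 0.056]
ee_rot: [0.979, 0.204, 0.001, 0.001]
wrist_force: [-0.5, -0.1, -1.3]
width: 0.0114
```

```bash
python3 st.py 1; python3 -c "
from h import *
c=capture('wrist');cv2.imwrite('pics/w14.png',c['image'])"
```

```text
t 23.25 pos [ 0.4599 -0.0754  0.056 ] yaw 23.48 r 0.1447 phi 203.03 F [-0.48 -0.09 -1.3 ] M [ 0.008 -0.002  0.   ] T -0.015 w 0.0114
```

View pics/w14.png

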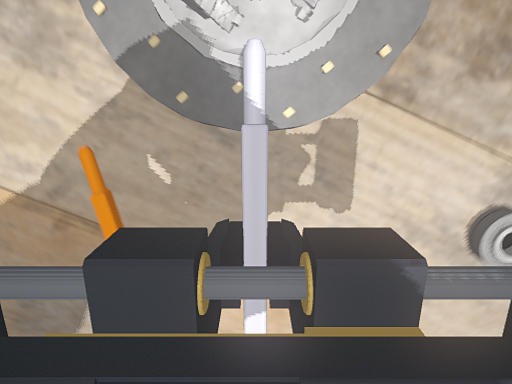

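Bar still seated in the jaws (nose at px (254,40)). Go on to 245° and insert.

Request:
{"op": "carry_out", "data": {"commands": "255 11.9 -22.3 0 0 0 10; 255 27.5 -42.2 0 0 0 20; 255 46.3 -59.1 0 0 0 30; 255 65.3 -71.1 0 0 0 38.9; 255 72.1 -74.5 0 0 0 41.8; 255 72.1 -74.5 0 0 0 41.8; 255 75.7 -66.8 0 0 0 41.8; 255 79.3 -59.1 0 0 0 41.8; 255 82 -53.5 0 0 0 41.8; 255 84.4 -48.2 0 0 0 41.8"}}

```text
clock: 24.55
eef_pos: [0.5446, -0.1233, 0.0558]
ee_rot: [0.844, 0.536, 0.001, 0.001]
wrist_force: [-0.5, -0.4, -1.3]
width: 0.0113
```

```bash
python3 st.py 2; python3 -c "
from h import *
c=capture('wrist');cv2.imwrite('pics/w15.png',c['image'])"
```

```text
t 24.6 pos [ 0.5447 -0.1231  0.0558] yaw 64.89 r 0.1150 phi 245.15 F [ 0.2   0.56 -1.56] M [-0.068 -0.067 -0.041] T -0.047 w 0.0112
```

View pics/w15.png

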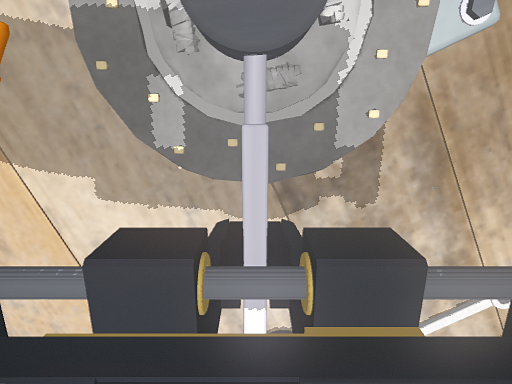

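```bash
cat > mv.py <<'E'
import numpy as np
A=np.array((.593,-.0188))
def rot(p,c,d):
    a=np.radians(d);R=np.array([[np.cos(a),-np.sin(a)],[np.sin(a),np.cos(a)]]);return c+R@(p-c)
def steps(p0,degs,c=A,base=(0,0,0),z0=0,zr=3/360):
    p0=np.array(p0);o=[]
    for d in degs:
        q=(rot(p0,c,d)-p0)*1e3
        o.append("255 %.1f %.1f %.2f 0 0 %.1f"%(q[0],q[1],d*zr,d))
    print("; ".join(o))
E
python3 -c "
from mv import *
p=np.array((.5447,-.1231));u=-np.array((np.cos(np.radians(245)),np.sin(np.radians(245))))
q=p+.009*u; m=A-.029*u
print((q-p)*1e3)
for d in(-4,-8):
    w=rot(q,m,d);print((w-p)*1e3,d)
for e in(-1,-2,-3,-4,-5,-6):
    x=rot(w,A,e);print((x-p)*1e3,-8+e)
"
```

```text
[3.80356436 8.15677008]
[-0.99110786 10.57593029] -4
[-5.60534841 13.32365696] -8
[-7.18489448 14.27829115] -9
[-8.74753931 15.26034682] -10
[-10.29280691  16.26952484] -11
[-11.82022658  17.30551778] -12
[-13.32933303  18.3680101 ] -13
[-14.8196666   19.45667812] -14
```

Request:
{"op": "carry_out", "data": {"commands": "255 2 4.2 0 0 0 0; 255 3.8 8.2 0 0 0 0; 255 1.4 9.4 0 0 0 -2; 255 -1 10.6 0 0 0 -4; 255 -3.3 12 0 0 0 -6; 255 -5.6 13.3 0 0 0 -8; 255 -8.7 15.3 0 0 0 -10; 255 -11.8 17.3 0 0 0 -12; 255 -14.8 19.5 0 0 0 -14; 255 -14.8 19.5 0 0 0 -14"}}

```text
clock: 25.9
eef_pos: [0.5297, -0.1045, 0.0559]
ee_rot: [0.903, 0.429, 0.001, 0.001]
wrist_force: [1.4, -2.1, -2.4]
width: 0.0113
```

```bash
python3 st.py 3;python3 -c "
from h import *
c=capture('wrist');cv2.imwrite('pics/w16.png',c['image'])"
```

```text
t 26.0 pos [ 0.5297 -0.1046  0.0559] yaw 50.87 r 0.1066 phi 233.57 F [ 1.45 -2.38 -2.08] M [-0.413 -0.231 -0.195] T 0.079 w 0.0111
```

View pics/w16.png

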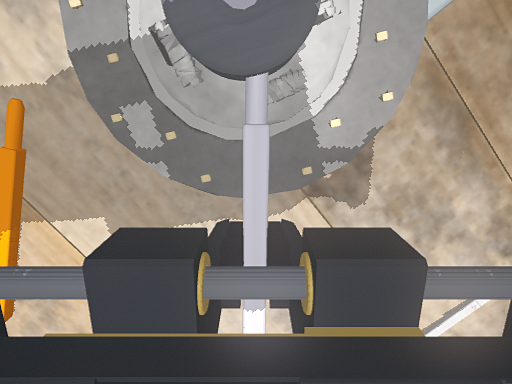

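```bash
python3 -c "
from mv import *
p=np.array((.5297,-.1046))
for i in range(13):
    steps(p,[-2.3,-4.7,-7]);p=rot(p,A,-7)
"
```

```text
255 -3.4 2.6 -0.02 0 0 -2.3; 255 -6.8 5.5 -0.04 0 0 -4.7; 255 -10.0 8.4 -0.06 0 0 -7.0
255 -3.0 3.0 -0.02 0 0 -2.3; 255 -6.1 6.3 -0.04 0 0 -4.7; 255 -8.9 9.5 -0.06 0 0 -7.0
255 -2.7 3.4 -0.02 0 0 -2.3; 255 -5.3 7.0 -0.04 0 0 -4.7; 255 -7.7 10.5 -0.06 0 0 -7.0
255 -2.2 3.7 -0.02 0 0 -2.3; 255 -4.4 7.6 -0.04 0 0 -4.7; 255 -6.3 11.4 -0.06 0 0 -7.0
255 -1.8 3.9 -0.02 0 0 -2.3; 255 -3.4 8.0 -0.04 0 0 -4.7; 255 -4.9 12.1 -0.06 0 0 -7.0
255 -1.3 4.1 -0.02 0 0 -2.3; 255 -2.4 8.4 -0.04 0 0 -4.7; 255 -3.4 12.6 -0.06 0 0 -7.0
255 -0.8 4.2 -0.02 0 0 -2.3; 255 -1.4 8.6 -0.04 0 0 -4.7; 255 -1.8 12.9 -0.06 0 0 -7.0
255 -0.3 4.3 -0.02 0 0 -2.3; 255 -0.3 8.7 -0.04 0 0 -4.7; 255 -0.2 13.0 -0.06 0 0 -7.0
255 0.3 4.3 -0.02 0 0 -2.3; 255 0.7 8.7 -0.04 0 0 -4.7; 255 1.3 12.9 -0.06 0 0 -7.0
255 0.8 4.2 -0.02 0 0 -2.3; 255 1.8 8.6 -0.04 0 0 -4.7; 255 2.9 12.7 -0.06 0 0 -7.0
255 1.3 4.1 -0.02 0 0 -2.3; 255 2.8 8.3 -0.04 0 0 -4.7; 255 4.4 12.2 -0.06 0 0 -7.0
255 1.8 3.9 -0.02 0 0 -2.3; 255 3.8 7.9 -0.04 0 0 -4.7; 255 5.9 11.6 -0.06 0 0 -7.0
255 2.2 3.6 -0.02 0 0 -2.3; 255 4.7 7.4 -0.04 0 0 -4.7; 255 7.3 10.8 -0.06 0 0 -7.0
```

Request:
{"op": "carry_out", "data": {"commands": "255 -1.7 1.3 0 0 0 -1.2; 255 -3.4 2.6 0 0 0 -2.3; 255 -5.1 4 0 0 0 -3.5; 255 -6.8 5.5 0 0 0 -4.7; 255 -8.4 6.9 0 0 0 -5.9; 255 -10 8.4 0 0 0 -7; 255 -10 8.4 0 0 0 -7; 255 -10 8.4 0 0 0 -7; 255 -10 8.4 0 0 0 -7; 255 -10 8.4 0 0 0 -7"}}

```text
clock: 27.3
eef_pos: [0.5196, -0.096, 0.0557]
ee_rot: [0.928, 0.374, 0.0, 0.001]
wrist_force: [0.9, -2.6, -1.5]
width: 0.0109
```

```bash
python3 st.py 2
```

```text
t 27.35 pos [ 0.5196 -0.096   0.0557] yaw 43.87 r 0.1065 phi 226.43 F [ 0.87 -2.87 -1.63] M [-0.397 -0.155 -0.171] T 0.107 w 0.0112
```

Request:
{"op": "carry_out", "data": {"commands": "255 -1.5 1.5 0 0 0 -1.2; 255 -3 3 0 0 0 -2.3; 255 -4.5 4.6 0 0 0 -3.5; 255 -6.1 6.3 -0.1 0 0 -4.7; 255 -7.5 7.9 -0.1 0 0 -5.9; 255 -8.9 9.5 -0.1 0 0 -7; 255 -8.9 9.5 -0.1 0 0 -7; 255 -8.9 9.5 -0.1 0 0 -7; 255 -8.9 9.5 -0.1 0 0 -7; 255 -8.9 9.5 -0.1 0 0 -7"}}

```text
clock: 28.6
eef_pos: [0.5107, -0.0865, 0.0556]
ee_rot: [0.949, 0.316, 0.0, 0.001]
wrist_force: [-0.2, -1.6, -1.0]
width: 0.0111
```

```bash
python3 st.py 1
```

```text
t 28.6 pos [ 0.5107 -0.0865  0.0556] yaw 36.87 r 0.1066 phi 219.44 F [-0.17 -1.61 -0.96] M [-0.378 -0.132 -0.202] T -0.081 w 0.0111
```

Request:
{"op": "carry_out", "data": {"commands": "255 -1.4 1.7 0 0 0 -1.2; 255 -2.7 3.4 0 0 0 -2.3; 255 -4 5.2 0 0 0 -3.5; 255 -5.3 7 0 0 0 -4.7; 255 -6.5 8.8 0 0 0 -5.9; 255 -7.7 10.5 0 0 0 -7; 255 -7.7 10.5 0 0 0 -7; 255 -7.7 10.5 0 0 0 -7; 255 -7.7 10.5 0 0 0 -7; 255 -7.7 10.5 0 0 0 -7"}}

```text
clock: 29.85
eef_pos: [0.503, -0.076, 0.0556]
ee_rot: [0.966, 0.258, 0.0, 0.001]
wrist_force: [0.2, -2.4, -2.2]
width: 0.0111
```

```bash
cat >> st.py <<'E'
FM=np.array((-M[1],M[0]))/.165
print("FM",np.round(FM,2),"T_M %.3f"%(M[2]+d[0]*FM[1]-d[1]*FM[0]))
E
python3 st.py 1
```

```text
t 29.85 pos [ 0.503  -0.076   0.0556] yaw 29.87 r 0.1066 phi 212.43 F [ 0.18 -2.42 -2.23] M [-0.332 -0.051 -0.127] T 0.100 w 0.0111
FM [ 0.31 -2.01] T_M 0.071
```

Request:
{"op": "carry_out", "data": {"commands": "255 -1.1 1.9 0 0 0 -1.2; 255 -2.2 3.7 0 0 0 -2.3; 255 -3.3 5.6 0 0 0 -3.5; 255 -4.4 7.6 -0.1 0 0 -4.7; 255 -5.4 9.5 -0.1 0 0 -5.9; 255 -6.3 11.4 -0.1 0 0 -7; 255 -6.3 11.4 -0.1 0 0 -7; 255 -6.3 11.4 -0.1 0 0 -7; 255 -6.3 11.4 -0.1 0 0 -7; 255 -6.3 11.4 -0.1 0 0 -7"}}

```text
clock: 31.1
eef_pos: [0.4966, -0.0646, 0.0555]
ee_rot: [0.98, 0.198, 0.0, 0.001]
wrist_force: [-0.3, -2.8, -1.7]
width: 0.0115
```

```bash
python3 st.py 1
```

```text
t 31.1 pos [ 0.4966 -0.0646  0.0555] yaw 22.87 r 0.1067 phi 205.41 F [-0.25 -2.82 -1.75] M [-0.396  0.065 -0.173] T 0.087 w 0.0115
FM [-0.39 -2.4 ] T_M 0.040
```

Request:
{"op": "carry_out", "data": {"commands": "255 -0.9 2 0 0 0 -1.2; 255 -1.8 3.9 0 0 0 -2.3; 255 -2.6 5.9 0 0 0 -3.5; 255 -3.4 8 0 0 0 -4.7; 255 -4.2 10.1 0 0 0 -5.9; 255 -4.9 12.1 0 0 0 -7; 255 -4.9 12.1 0 0 0 -7; 255 -4.9 12.1 0 0 0 -7; 255 -4.9 12.1 0 0 0 -7; 255 -4.9 12.1 0 0 0 -7"}}

```text
clock: 32.35
eef_pos: [0.4918, -0.0525, 0.0555]
ee_rot: [0.99, 0.138, 0.0, 0.001]
wrist_force: [-0.4, -3.9, -2.0]
width: 0.0114
```

```bash
python3 st.py 1
```

```text
t 32.35 pos [ 0.4918 -0.0525  0.0555] yaw 15.87 r 0.1067 phi 198.42 F [-0.43 -3.85 -2.04] M [-0.413  0.07  -0.197] T 0.178 w 0.0114
FM [-0.42 -2.51] T_M 0.042
```

Request:
{"op": "carry_out", "data": {"commands": "255 -0.7 2.1 0 0 0 -1.2; 255 -1.3 4.1 0 0 0 -2.3; 255 -1.9 6.2 0 0 0 -3.5; 255 -2.4 8.4 -0.1 0 0 -4.7; 255 -2.9 10.5 -0.1 0 0 -5.9; 255 -3.4 12.6 -0.1 0 0 -7; 255 -3.4 12.6 -0.1 0 0 -7; 255 -3.4 12.6 -0.1 0 0 -7; 255 -3.4 12.6 -0.1 0 0 -7; 255 -3.4 12.6 -0.1 0 0 -7"}}

```text
clock: 33.6
eef_pos: [0.4884, -0.0399, 0.0554]
ee_rot: [0.997, 0.077, 0.0, 0.001]
wrist_force: [0.4, -1.5, -0.5]
width: 0.0117
```

```bash
python3 st.py 1
```

```text
t 33.6 pos [ 0.4884 -0.0399  0.0554] yaw 8.87 r 0.1067 phi 191.41 F [ 0.38 -1.52 -0.46] M [-0.418  0.15  -0.21 ] T -0.043 w 0.0117
FM [-0.91 -2.53] T_M 0.035
```

Request:
{"op": "carry_out", "data": {"commands": "255 -0.4 2.1 0 0 0 -1.2; 255 -0.8 4.2 0 0 0 -2.3; 255 -1.1 6.4 0 0 0 -3.5; 255 -1.4 8.6 0 0 0 -4.7; 255 -1.6 10.8 0 0 0 -5.9; 255 -1.8 12.9 0 0 0 -7; 255 -1.8 12.9 0 0 0 -7; 255 -1.8 12.9 0 0 0 -7; 255 -1.8 12.9 0 0 0 -7; 255 -1.8 12.9 0 0 0 -7"}}

```text
clock: 34.85
eef_pos: [0.4866, -0.027, 0.0554]
ee_rot: [1.0, 0.016, 0.0, 0.001]
wrist_force: [-1.5, -2.7, -1.7]
width: 0.011
```

```bash
python3 st.py 1
```

```text
t 34.85 pos [ 0.4866 -0.027   0.0554] yaw 1.87 r 0.1067 phi 184.41 F [-1.5  -2.72 -1.73] M [-0.361  0.218 -0.193] T 0.084 w 0.011
FM [-1.32 -2.19] T_M 0.029
```

Request:
{"op": "carry_out", "data": {"commands": "255 -0.2 2.2 0 0 0 -1.2; 255 -0.3 4.3 0 0 0 -2.3; 255 -0.3 6.5 0 0 0 -3.5; 255 -0.3 8.7 -0.1 0 0 -4.7; 255 -0.3 10.9 -0.1 0 0 -5.9; 255 -0.2 13 -0.1 0 0 -7; 255 -0.2 13 -0.1 0 0 -7; 255 -0.2 13 -0.1 0 0 -7; 255 -0.2 13 -0.1 0 0 -7; 255 -0.2 13 -0.1 0 0 -7"}}

```text
clock: 36.1
eef_pos: [0.4864, -0.014, 0.0553]
ee_rot: [0.999, -0.045, 0.0, 0.001]
wrist_force: [-0.9, -1.8, -2.5]
width: 0.0115
```

```bash
python3 st.py 1
```

```text
t 36.1 pos [ 0.4864 -0.014   0.0553] yaw -5.13 r 0.1067 phi 177.43 F [-0.85 -1.84 -2.49] M [-0.299  0.256 -0.222] T -0.022 w 0.0115
FM [-1.55 -1.81] T_M -0.021
```

Request:
{"op": "carry_out", "data": {"commands": "255 0.2 2.2 0 0 0 -1.2; 255 0.3 4.3 0 0 0 -2.3; 255 0.5 6.5 0 0 0 -3.5; 255 0.7 8.7 0 0 0 -4.7; 255 1 10.8 0 0 0 -5.9; 255 1.3 12.9 0 0 0 -7; 255 1.3 12.9 0 0 0 -7; 255 1.3 12.9 0 0 0 -7; 255 1.3 12.9 0 0 0 -7; 255 1.3 12.9 0 0 0 -7"}}

```text
clock: 37.35
eef_pos: [0.4877, -0.0011, 0.0553]
ee_rot: [0.994, -0.106, -0.0, 0.001]
wrist_force: [-1.6, -1.7, -1.8]
width: 0.0113
```

```bash
python3 st.py 1
```

```text
t 37.35 pos [ 0.4877 -0.0011  0.0553] yaw -12.13 r 0.1068 phi 170.47 F [-1.57 -1.71 -1.82] M [-0.269  0.229 -0.208] T -0.000 w 0.0113
FM [-1.39 -1.63] T_M -0.011
```

Request:
{"op": "carry_out", "data": {"commands": "255 0.4 2.1 0 0 0 -1.2; 255 0.8 4.2 0 0 0 -2.3; 255 1.3 6.4 0 0 0 -3.5; 255 1.8 8.6 -0.1 0 0 -4.7; 255 2.3 10.7 -0.1 0 0 -5.9; 255 2.9 12.7 -0.1 0 0 -7; 255 2.9 12.7 -0.1 0 0 -7; 255 2.9 12.7 -0.1 0 0 -7; 255 2.9 12.7 -0.1 0 0 -7; 255 2.9 12.7 -0.1 0 0 -7"}}

```text
clock: 38.6
eef_pos: [0.4905, 0.0116, 0.0553]
ee_rot: [0.986, -0.166, -0.0, 0.001]
wrist_force: [-3.4, -4.2, -2.5]
width: 0.0112
```

```bash
python3 st.py 1;python3 -c "
from h import *
c=capture('wrist');cv2.imwrite('pics/w17.png',c['image'])"
```

```text
t 38.6 pos [0.4905 0.0116 0.0553] yaw -19.13 r 0.1069 phi 163.49 F [-3.43 -4.16 -2.47] M [-0.513  0.406 -0.318] T 0.212 w 0.0112
FM [-2.46 -3.11] T_M 0.075
```

View pics/w17.png

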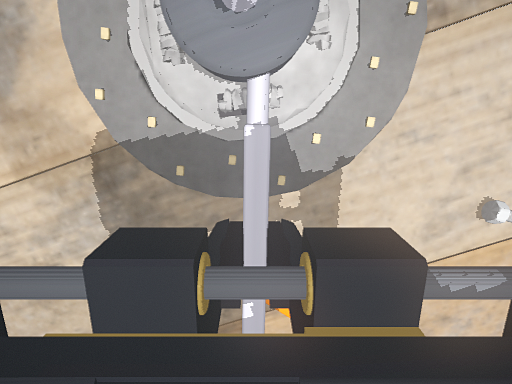

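```bash
python3 st.py 4; python3 -c "
from mv import *
p=np.array((.4905,.0116));steps(p,[-1,-2,-3,-4,-5,-6,-7,-8,-9,-10,-11,-12])"
```

```text
t 38.8 pos [0.4906 0.0116 0.0552] yaw -19.14 r 0.1068 phi 163.49 F [-2.56 -3.3  -1.85] M [-0.493  0.387 -0.308] T 0.108 w 0.011
FM [-2.35 -2.99] T_M 0.069
255 0.5 1.8 -0.01 0 0 -1.0; 255 1.1 3.6 -0.02 0 0 -2.0; 255 1.7 5.3 -0.03 0 0 -3.0; 255 2.4 7.1 -0.03 0 0 -4.0; 255 3.0 8.8 -0.04 0 0 -5.0; 255 3.7 10.5 -0.05 0 0 -6.0; 255 4.5 12.3 -0.06 0 0 -7.0; 255 5.2 14.0 -0.07 0 0 -8.0; 255 6.0 15.7 -0.07 0 0 -9.0; 255 6.8 17.3 -0.08 0 0 -10.0; 255 7.7 19.0 -0.09 0 0 -11.0; 255 8.6 20.6 -0.10 0 0 -12.0
```

Request:
{"op": "carry_out", "data": {"commands": "255 0.5 1.8 0 0 0 -1; 255 1.1 3.6 0 0 0 -2; 255 1.7 5.3 0 0 0 -3; 255 1.7 5.3 0 0 0 -3; 255 1.7 5.3 0 0 0 -3; 255 1.7 5.3 0 0 0 -3; 255 1.7 5.3 0 0 0 -3; 255 1.7 5.3 0 0 0 -3; 255 1.7 5.3 0 0 0 -3; 255 1.7 5.3 0 0 0 -3"}}

```text
clock: 40.05
eef_pos: [0.4923, 0.0169, 0.0552]
ee_rot: [0.981, -0.192, -0.0, 0.001]
wrist_force: [-2.6, -3.1, -1.2]
width: 0.0111
```

```bash
python3 st.py 4
```

```text
t 40.2 pos [0.4923 0.0169 0.0552] yaw -22.17 r 0.1069 phi 160.48 F [-2.91 -3.86 -1.76] M [-0.672  0.451 -0.414] T 0.079 w 0.0114
FM [-2.73 -4.07] T_M 0.094
```

Request:
{"op": "carry_out", "data": {"commands": "255 0.7 1.8 0 0 0 -1; 255 1.3 3.5 0 0 0 -2; 255 2 5.2 0 0 0 -3; 255 2 5.2 0 0 0 -3; 255 2 5.2 0 0 0 -3; 255 2 5.2 0 0 0 -3; 255 2 5.2 0 0 0 -3; 255 2 5.2 0 0 0 -3; 255 2 5.2 0 0 0 -3; 255 2 5.2 0 0 0 -3"}}

```text
clock: 41.45
eef_pos: [0.4942, 0.022, 0.0552]
ee_rot: [0.976, -0.218, -0.0, 0.001]
wrist_force: [-3.3, -5.1, -2.5]
width: 0.0114
```

```bash
python3 st.py 4
```

```text
t 41.6 pos [0.4942 0.022  0.0552] yaw -25.17 r 0.1069 phi 157.56 F [-3.34 -4.99 -1.69] M [-0.806  0.528 -0.476] T 0.153 w 0.0112
FM [-3.2  -4.88] T_M 0.137
```

```bash
python3 -c "
from mv import *
p=np.array((.4942,.022));steps(p,[-1,-2,-3,-4,-5,-6,-7,-8,-9,-10,-11,-12,-13,-14])
c=__import__('h').capture('wrist');import cv2;cv2.imwrite('pics/w18.png',cv2.resize(c['image'][0:240,150:360],None,fx=2.5,fy=2.5))"
```

```text
255 0.7 1.7 -0.01 0 0 -1.0; 255 1.5 3.4 -0.02 0 0 -2.0; 255 2.3 5.1 -0.03 0 0 -3.0; 255 3.1 6.8 -0.03 0 0 -4.0; 255 3.9 8.5 -0.04 0 0 -5.0; 255 4.8 10.1 -0.05 0 0 -6.0; 255 5.7 11.7 -0.06 0 0 -7.0; 255 6.6 13.4 -0.07 0 0 -8.0; 255 7.6 15.0 -0.07 0 0 -9.0; 255 8.6 16.5 -0.08 0 0 -10.0; 255 9.6 18.1 -0.09 0 0 -11.0; 255 10.6 19.7 -0.10 0 0 -12.0; 255 11.7 21.2 -0.11 0 0 -13.0; 255 12.8 22.7 -0.12 0 0 -14.0
```

View pics/w18.png

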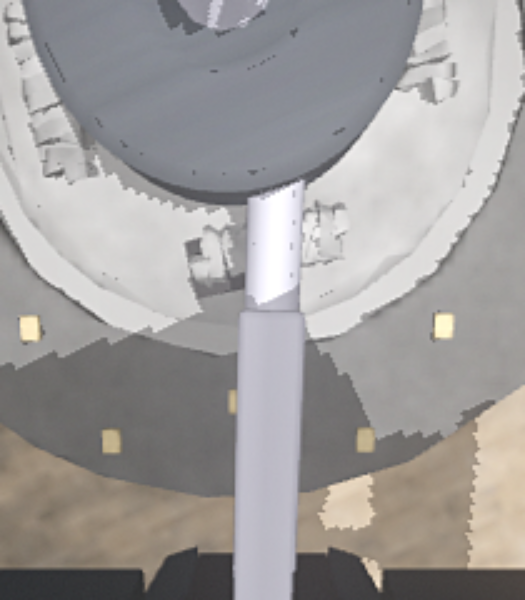

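Request:
{"op": "carry_out", "data": {"commands": "255 0.7 1.7 0 0 0 -1; 255 1.4 3.4 0 0 0 -2; 255 2.1 5.1 0 0 0 -3; 255 2.9 6.8 0 0 0 -4; 255 2.9 6.8 0 0 0 -4; 255 2.9 6.8 0 0 0 -4; 255 2.9 6.8 0 0 0 -4; 255 2.9 6.8 0 0 0 -4; 255 2.9 6.8 0 0 0 -4; 255 2.9 6.8 0 0 0 -4"}}

```text
clock: 42.9
eef_pos: [0.4971, 0.0286, 0.0552]
ee_rot: [0.968, -0.252, -0.0, 0.001]
wrist_force: [-3.4, -6.4, -0.9]
width: 0.0115
```

```bash
python3 st.py 3
```

```text
t 43.0 pos [0.4971 0.0286 0.0552] yaw -29.19 r 0.1069 phi 153.70 F [-3.43 -6.78 -1.66] M [-0.956  0.526 -0.551] T 0.262 w 0.0113
FM [-3.19 -5.8 ] T_M 0.156
```

```bash
sed -i 's/.165/.154/' st.py; grep -n 154 st.py; python3 -c "
from mv import *
p=np.array((.4971,.0286));steps(p,[-1,-2,-3,-4,-5,-6])
p=rot(p,A,-6);steps(p,[-1,-2,-3,-4,-5,-6])"
```

```text
11:FM=np.array((-M[1],M[0]))/.154
255 0.8 1.7 -0.01 0 0 -1.0; 255 1.7 3.3 -0.02 0 0 -2.0; 255 2.6 5.0 -0.03 0 0 -3.0; 255 3.5 6.6 -0.03 0 0 -4.0; 255 4.5 8.2 -0.04 0 0 -5.0; 255 5.5 9.8 -0.05 0 0 -6.0
255 1.0 1.6 -0.01 0 0 -1.0; 255 2.1 3.1 -0.02 0 0 -2.0; 255 3.1 4.7 -0.03 0 0 -3.0; 255 4.2 6.2 -0.03 0 0 -4.0; 255 5.3 7.7 -0.04 0 0 -5.0; 255 6.5 9.1 -0.05 0 0 -6.0
```

Request:
{"op": "carry_out", "data": {"commands": "255 0.8 1.7 0 0 0 -1; 255 1.6 3.3 0 0 0 -2; 255 2.5 4.9 0 0 0 -3; 255 3.4 6.6 0 0 0 -4; 255 4.3 8.2 0 0 0 -5; 255 4.3 8.2 0 0 0 -5; 255 4.3 8.2 0 0 0 -5; 255 4.3 8.2 0 0 0 -5; 255 4.3 8.2 0 0 0 -5; 255 4.3 8.2 0 0 0 -5"}}

```text
clock: 44.25
eef_pos: [0.5015, 0.0365, 0.0552]
ee_rot: [0.956, -0.294, -0.0, 0.001]
wrist_force: [-3.8, -8.5, -1.4]
width: 0.0116
```

```bash
python3 st.py 3
```

```text
t 44.35 pos [0.5015 0.0365 0.0552] yaw -34.20 r 0.1070 phi 148.85 F [-3.37 -7.92 -1.91] M [-1.246  0.496 -0.631] T 0.280 w 0.0113
FM [-3.22 -8.09] T_M 0.288
```

Request:
{"op": "carry_out", "data": {"commands": "255 0.9 1.6 0 0 0 -1; 255 1.9 3.2 0 0 0 -2; 255 2.9 4.8 0 0 0 -3; 255 4 6.3 0 0 0 -4; 255 5.1 7.8 0 0 0 -5; 255 6.2 9.4 0 0 0 -6; 255 6.2 9.4 0 0 0 -6; 255 6.2 9.4 0 0 0 -6; 255 6.2 9.4 0 0 0 -6; 255 6.2 9.4 0 0 0 -6"}}

```text
clock: 45.6
eef_pos: [0.5076, 0.0456, 0.0552]
ee_rot: [0.939, -0.344, -0.0, 0.002]
wrist_force: [-2.6, -10.7, -2.5]
width: 0.0111
```

```bash
python3 st.py 3;python3 -c "
c=__import__('h').capture('wrist');import cv2;cv2.imwrite('pics/w19.png',cv2.resize(c['image'][0:240,150:360],None,fx=2.5,fy=2.5))"
```

```text
t 45.7 pos [0.5076 0.0456 0.0552] yaw -40.21 r 0.1070 phi 142.96 F [-3.3  -9.73 -2.19] M [-1.53   0.569 -0.779] T 0.265 w 0.0114
FM [-3.7  -9.94] T_M 0.308
```

View pics/w19.png

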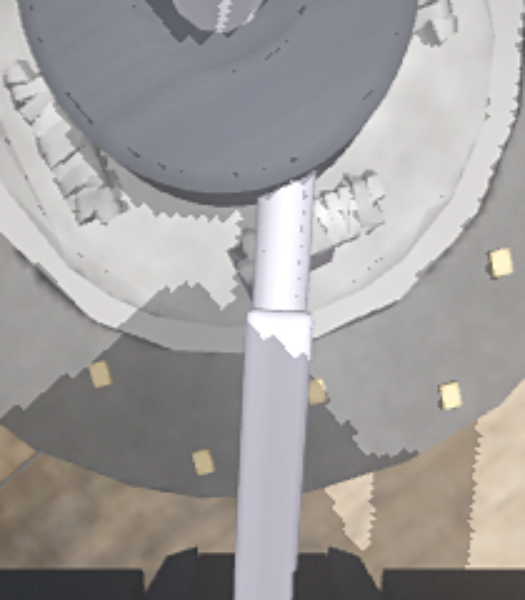

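Run:
```python
from h import *
from mv import *
s=monitor.sense();c=capture("wrist");k=cam(c,s);zb=s["eef_pos"][2]+.030
a=ray(k,(150+286/2.5,180/2.5),zb+.005)[:2];b=ray(k,(150+280/2.5,309/2.5),zb+.006)[:2];g=ray(k,(150+265/2.5,570/2.5),zb+.006)[:2]
for q in(a,b,g): print(q,np.hypot(*(q-A)),np.degrees(np.arctan2(*(q-A)[::-1]))%360)
u=a-g;th=np.arctan2(u[1],u[0]);print("bar yaw",np.degrees(th),np.degrees(np.arctan2(*(a-b)[::-1])))
n=np.array((-np.sin(th),np.cos(th)));print("offset of line from A",(a-A)@n)
```

```text
[ 0.56558259 -0.00886077] 0.02916337951339362 160.07365194466712
[0.5497587  0.00572089] 0.04971000065079807 150.4436825473139
[0.51376268 0.03955079] 0.09840410466090815 143.63186553400402
bar yaw -43.052426038257536 -42.660468317129194
offset of line from A -0.011454084399475203
```

```bash
python3 -c "
from mv import *
p=np.array((.5076,.0456));steps(p,[-1,-2,-3,-4,-5,-6])"
```

```text
255 1.1 1.5 -0.01 0 0 -1.0; 255 2.3 2.9 -0.02 0 0 -2.0; 255 3.5 4.4 -0.03 0 0 -3.0; 255 4.7 5.8 -0.03 0 0 -4.0; 255 5.9 7.2 -0.04 0 0 -5.0; 255 7.2 8.6 -0.05 0 0 -6.0
```

Request:
{"op": "carry_out", "data": {"commands": "255 1.1 1.5 0 0 0 -1; 255 2.3 2.9 0 0 0 -2; 255 3.5 4.4 0 0 0 -3; 255 4.6 5.8 0 0 0 -4; 255 4.6 5.8 0 0 0 -4; 255 4.6 5.8 0 0 0 -4; 255 4.6 5.8 0 0 0 -4; 255 4.6 5.8 0 0 0 -4; 255 4.6 5.8 0 0 0 -4; 255 4.6 5.8 0 0 0 -4"}}

```text
clock: 47.05
eef_pos: [0.5121, 0.0513, 0.0552]
ee_rot: [0.926, -0.376, -0.0, 0.002]
wrist_force: [-4.0, -11.1, -1.6]
width: 0.0114
```

```bash
python3 st.py 3
```

```text
t 47.15 pos [0.5121 0.0513 0.0552] yaw -44.22 r 0.1070 phi 139.10 F [ -3.46 -10.96  -1.91] M [-1.65   0.605 -0.772] T 0.356 w 0.0113
FM [ -3.93 -10.72] T_M 0.370
```

```bash
python3 -c "
from mv import *
p=np.array((.5121,.0513));steps(p,[-1,-2,-3,-4,-5,-6])
p=rot(p,A,-3);steps(p,[-1,-2,-3,-4,-5,-6])"
```

```text
255 1.2 1.4 -0.01 0 0 -1.0; 255 2.5 2.8 -0.02 0 0 -2.0; 255 3.8 4.1 -0.03 0 0 -3.0; 255 5.1 5.5 -0.03 0 0 -4.0; 255 6.4 6.8 -0.04 0 0 -5.0; 255 7.8 8.1 -0.05 0 0 -6.0
255 1.3 1.3 -0.01 0 0 -1.0; 255 2.6 2.6 -0.02 0 0 -2.0; 255 4.0 3.9 -0.03 0 0 -3.0; 255 5.4 5.2 -0.03 0 0 -4.0; 255 6.8 6.4 -0.04 0 0 -5.0; 255 8.2 7.7 -0.05 0 0 -6.0
```

Request:
{"op": "carry_out", "data": {"commands": "255 1.2 1.4 0 0 0 -1; 255 2.5 2.7 0 0 0 -2; 255 3.8 4.1 0 0 0 -3; 255 3.8 4.1 0 0 0 -3; 255 3.8 4.1 0 0 0 -3; 255 3.8 4.1 0 0 0 -3; 255 3.8 4.1 0 0 0 -3; 255 3.8 4.1 0 0 0 -3; 255 3.8 4.1 0 0 0 -3; 255 3.8 4.1 0 0 0 -3"}}

```text
clock: 48.4
eef_pos: [0.5158, 0.0552, 0.0551]
ee_rot: [0.916, -0.4, -0.0, 0.002]
wrist_force: [-4.4, -11.6, -1.8]
width: 0.0112
```

```bash
python3 st.py 2
```

```text
t 48.45 pos [0.5158 0.0552 0.0551] yaw -47.22 r 0.1070 phi 136.19 F [ -4.18 -11.68  -1.91] M [-1.807  0.615 -0.829] T 0.382 w 0.0112
FM [ -3.99 -11.73] T_M 0.372
```

Run:
```python
from h import *
print(np.round(monitor.sense()["joints"],2))
c=capture('wrist');cv2.imwrite('pics/w20.png',cv2.resize(c['image'][0:240,150:360],None,fx=2.5,fy=2.5))
```

```text
[-0.12  0.5   1.61 -0.    1.03  2.28]
```

View pics/w20.png

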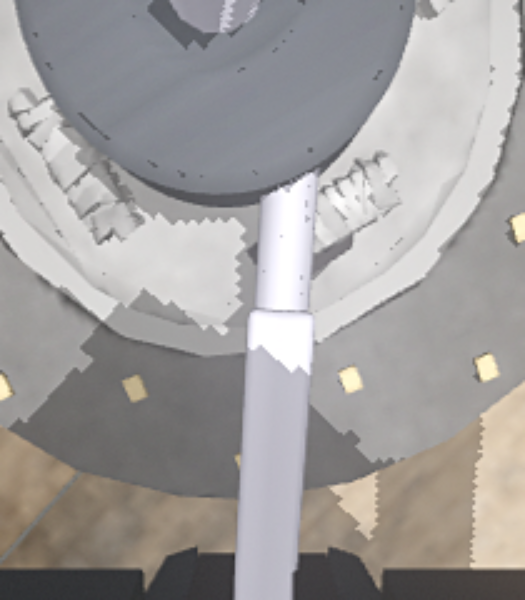

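Run:
```python
from h import *
from mv import *
M=capture("wrist")["mount"] if 0 else None
import pickle
s=monitor.sense();c=capture("wrist")
def f(pos,yw,pa,pb,pg):
    ss=dict(eef_pos=np.array(pos)); 
    y=np.radians(yw);h=np.array([np.cos(y),np.sin(y),0]);z=np.array([0,0,-1.])
    ss["ee_rot"]=Ro.from_matrix(np.c_[h,np.cross(z,h),z]).as_quat()
    k=cam(c,ss);zb=pos[2]+.030
    P=[ray(k,(150+q[0]/2.5,q[1]/2.5),zb+e)[:2] for q,e in((pa,.005),(pb,.006),(pg,.006))]
    u=P[0]-P[2];th=np.arctan2(u[1],u[0]);n=np.array((-np.sin(th),np.cos(th)));off=(P[0]-A)@n
    tilt=np.degrees(np.arcsin(-off/.028))
    print("yaw bar %.1f off %.4f mouth %s phi %.1f tilt<=%.1f  lineangle@r28 phi %.1f"%(np.degrees(th),off,np.round(P[0],4),np.degrees(np.arctan2(*(P[0]-A)[::-1]))%360,tilt,np.degrees(th)+180+tilt), "insert",.035-np.linalg.norm(P[0]-P[1]))
f((.4942,.022,.0552),-25.17,(276,185),(270,308),(265,570))
f((.5076,.0456,.0552),-40.21,(286,180),(280,309),(265,570))
f((.5158,.0552,.0551),-47.22,(289,178),(280,308),(265,570))
```

```text
yaw bar -26.7 off -0.0084 mouth [ 0.5643 -0.0138] phi 170.2 tilt<=17.5  lineangle@r28 phi 170.9 insert 0.014464659193796515
yaw bar -43.0 off -0.0116 mouth [ 0.5655 -0.009 ] phi 160.4 tilt<=24.5  lineangle@r28 phi 161.4 insert 0.01349349668727384
yaw bar -50.5 off -0.0127 mouth [ 0.5665 -0.0066] phi 155.4 tilt<=27.0  lineangle@r28 phi 156.6 insert 0.01331871673135477
```

Run:
```python
from mv import *
p=np.array((.5158,.0552));m=np.array((.5665,-.0066))
for d in(4,8,12): print((rot(p,m,d)-p)*1e3,d)
q=rot(p,m,12);a=np.radians(-38);u=np.array((np.cos(a),np.sin(a)))
for e in(.0025,.005): print((q+e*u-p)*1e3)
q=q+.005*u
for d in(-2,-4,-6): print((rot(q,m,d)-p)*1e3,12+d)
```

```text
[-4.18744743 -3.68719491] 4
[-8.10748872 -7.65750957] 8
[-11.74102585 -11.891601  ] 12
[ -9.77099897 -13.43075469]
[ -7.80097208 -14.96990838]
[ -6.13098824 -12.95678152] 10
[ -4.3917646 -11.0031626] 8
[-2.58542012 -9.11143181] 6
```

Request:
{"op": "carry_out", "data": {"commands": "255 -4.2 -3.7 0 0 0 4; 255 -8.1 -7.7 0 0 0 8; 255 -11.7 -11.9 0 0 0 12; 255 -9.8 -13.4 0 0 0 12; 255 -7.8 -15 0 0 0 12; 255 -6.1 -13 0 0 0 10; 255 -4.4 -11 0 0 0 8; 255 -2.6 -9.1 0 0 0 6; 255 -2.6 -9.1 0 0 0 6; 255 -2.6 -9.1 0 0 0 6"}}

```text
clock: 49.8
eef_pos: [0.5112, 0.0474, 0.0545]
ee_rot: [0.936, -0.352, -0.003, 0.002]
wrist_force: [-11.0, -6.5, -1.7]
width: 0.0113
```

```bash
python3 st.py 2;python3 -c "
c=__import__('h').capture('wrist');import cv2;cv2.imwrite('pics/w21.png',cv2.resize(c['image'][0:240,150:360],None,fx=2.5,fy=2.5))
from mv import *
p=np.array((.5132,.0461));steps(p,[-1,-2,-3,-4,-5,-6])"
```

```text
t 49.85 pos [0.5112 0.0474 0.0545] yaw -41.19 r 0.1052 phi 141.03 F [-9.89 -6.69 -1.24] M [-0.895  1.551 -0.768] T 0.433 w 0.0113
FM [-10.07  -5.81] T_M 0.374
255 1.1 1.4 -0.01 0 0 -1.0; 255 2.3 2.7 -0.02 0 0 -2.0; 255 3.5 4.1 -0.03 0 0 -3.0; 255 4.7 5.4 -0.03 0 0 -4.0; 255 6.0 6.7 -0.04 0 0 -5.0; 255 7.2 8.0 -0.05 0 0 -6.0
```

View pics/w21.png

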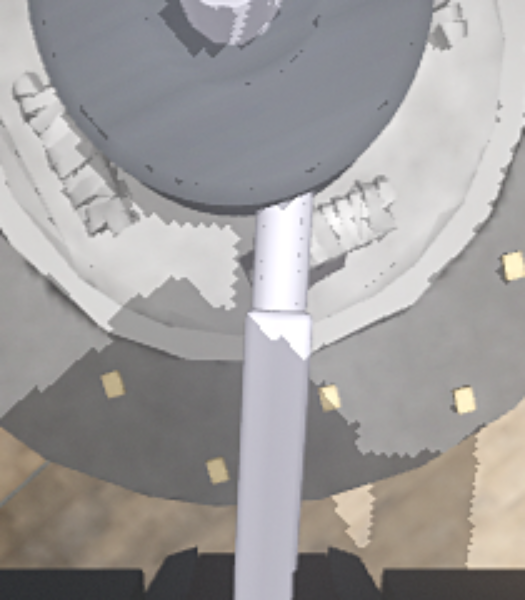

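Request:
{"op": "carry_out", "data": {"commands": "255 1.1 1.4 0 0 0 -1; 255 2.3 2.7 0 0 0 -2; 255 3.5 4.1 0 0 0 -3; 255 3.5 4.1 0 0 0 -3; 255 3.5 4.1 0 0 0 -3; 255 3.5 4.1 0 0 0 -3; 255 3.5 4.1 0 0 0 -3; 255 3.5 4.1 0 0 0 -3; 255 3.5 4.1 0 0 0 -3; 255 3.5 4.1 0 0 0 -3"}}

```text
clock: 51.15
eef_pos: [0.5147, 0.0514, 0.0545]
ee_rot: [0.927, -0.376, -0.003, 0.002]
wrist_force: [-8.8, -5.8, -1.0]
width: 0.0113
```

```bash
python3 st.py 2;python3 -c "
from mv import *
p=np.array((.5152,.0513));steps(p,[-1,-2,-3,-4,-5,-6])"
```

```text
t 51.2 pos [0.5147 0.0514 0.0545] yaw -44.20 r 0.1052 phi 138.14 F [-8.97 -5.72 -1.17] M [-0.958  1.545 -0.716] T 0.362 w 0.0111
FM [-10.03  -6.22] T_M 0.476
255 1.2 1.3 -0.01 0 0 -1.0; 255 2.5 2.7 -0.02 0 0 -2.0; 255 3.8 4.0 -0.03 0 0 -3.0; 255 5.1 5.3 -0.03 0 0 -4.0; 255 6.4 6.5 -0.04 0 0 -5.0; 255 7.8 7.7 -0.05 0 0 -6.0
```

Request:
{"op": "carry_out", "data": {"commands": "255 1.2 1.3 0 0 0 -1; 255 2.5 2.7 0 0 0 -2; 255 3.8 4 0 0 0 -3; 255 3.8 4 0 0 0 -3; 255 3.8 4 0 0 0 -3; 255 3.8 4 0 0 0 -3; 255 3.8 4 0 0 0 -3; 255 3.8 4 0 0 0 -3; 255 3.8 4 0 0 0 -3; 255 3.8 4 0 0 0 -3"}}

```text
clock: 52.45
eef_pos: [0.5183, 0.0554, 0.0545]
ee_rot: [0.916, -0.4, -0.003, 0.002]
wrist_force: [-10.4, -5.2, -0.2]
width: 0.0113
```

```bash
python3 st.py 3;python3 -c "
from mv import *
p=np.array((.5185,.0553));steps(p,[-1,-2,-3,-4,-5,-6])"
```

```text
t 52.55 pos [0.5184 0.0554 0.0545] yaw -47.20 r 0.1052 phi 135.19 F [-10.2   -6.11  -0.45] M [-0.964  1.606 -0.756] T 0.457 w 0.0112
FM [-10.43  -6.26] T_M 0.485
255 1.3 1.3 -0.01 0 0 -1.0; 255 2.6 2.6 -0.02 0 0 -2.0; 255 4.0 3.8 -0.03 0 0 -3.0; 255 5.4 5.0 -0.03 0 0 -4.0; 255 6.7 6.2 -0.04 0 0 -5.0; 255 8.2 7.4 -0.05 0 0 -6.0
```

Request:
{"op": "carry_out", "data": {"commands": "255 1.3 1.3 0 0 0 -1; 255 2.6 2.6 0 0 0 -2; 255 4 3.8 0 0 0 -3; 255 5.4 5 0 0 0 -4; 255 6.7 6.2 0 0 0 -5; 255 6.7 6.2 0 0 0 -5; 255 6.7 6.2 0 0 0 -5; 255 6.7 6.2 0 0 0 -5; 255 6.7 6.2 0 0 0 -5; 255 6.7 6.2 0 0 0 -5"}}

```text
clock: 53.8
eef_pos: [0.5249, 0.0615, 0.0544]
ee_rot: [0.898, -0.44, -0.003, 0.002]
wrist_force: [-10.4, -7.9, -0.7]
width: 0.0116
```

```bash
python3 st.py 3;python3 -c "
from mv import *
p=np.array((.525,.0615));steps(p,[-1,-2,-3,-4,-5,-6])"
```

```text
t 53.9 pos [0.5249 0.0615 0.0544] yaw -52.20 r 0.1053 phi 130.31 F [-10.37  -7.33  -0.63] M [-1.048  1.645 -0.779] T 0.552 w 0.0113
FM [-10.68  -6.81] T_M 0.542
255 1.4 1.2 -0.01 0 0 -1.0; 255 2.8 2.3 -0.02 0 0 -2.0; 255 4.3 3.4 -0.03 0 0 -3.0; 255 5.8 4.5 -0.03 0 0 -4.0; 255 7.3 5.6 -0.04 0 0 -5.0; 255 8.8 6.7 -0.05 0 0 -6.0
```

Run:
```python
from mv import *
p=np.array((.525,.0615));m=np.array((.5685,-.0048))
q=rot(p,A,-3.5);print((q-p)*1e3)
for d in(6,12): print((rot(q,m,d)-p)*1e3,-3.5+d)
w=rot(q,m,12);a=np.radians(180-52.2-3.5+12+(-2));u=np.array((np.cos(a),np.sin(a)))
for e in(.012,.026,.042): print((w+e*u-p)*1e3)
print(w+.042*u, -52.2+8.5)
```

```text
[5.02903143 4.001525  ]
[-2.10873095 -0.40490533] 2.5
[-8.74679453 -5.53329611] 8.5
[-17.12777796   3.05501669]
[-26.90559195  13.07471496]
[-38.08023652  24.5257987 ]
[0.48691976 0.0860258 ] -43.7
```

Request:
{"op": "carry_out", "data": {"commands": "255 1.4 1.2 0 0 0 -1; 255 2.8 2.3 0 0 0 -2; 255 5 4 0 0 0 -3.5; 255 5 4 0 0 0 -3.5; 255 5 4 0 0 0 -3.5; 255 5 4 0 0 0 -3.5; 255 5 4 0 0 0 -3.5; 255 5 4 0 0 0 -3.5; 255 -2.1 -0.4 0 0 0 2.5; 255 -8.7 -5.5 0 0 0 8.5"}}

```text
clock: 55.15
eef_pos: [0.5174, 0.0553, 0.0548]
ee_rot: [0.929, -0.371, -0.001, 0.002]
wrist_force: [-5.2, -11.4, -1.8]
width: 0.0114
```

```bash
python3 st.py 1
```

```text
t 55.15 pos [0.5174 0.0553 0.0548] yaw -43.51 r 0.1058 phi 135.57 F [ -5.21 -11.39  -1.8 ] M [-1.781  0.762 -0.883] T 0.365 w 0.0114
FM [ -4.95 -11.56] T_M 0.358
```

Request:
{"op": "carry_out", "data": {"commands": "255 -4 -4 0 0 0 4; 255 -7.9 -7.7 0 0 0 8; 255 -18 0.5 0 0 0 8; 255 -30 9.5 0 0 0 8; 255 -42 18.5 0 0 0 8; 255 -50 35 0 0 0 8; 255 -57 60 0 0 0 8; 255 -64 90 0 0 0 8; 255 -71 118 -20 0 0 8; 255 -77 135 -45 0 0 8"}}

```text
clock: 56.4
eef_pos: [0.4416, 0.1933, 0.0102]
ee_rot: [0.952, -0.305, 0.001, 0.0]
wrist_force: [0.5, 1.1, -1.9]
width: 0.0111
```

```bash
python3 st.py 1;python3 -c "
c=__import__('h').capture('wrist');import cv2;cv2.imwrite('pics/w22.png',c['image'])"
```

```text
t 56.4 pos [0.4416 0.1933 0.0102] yaw -35.54 r 0.2606 phi 125.51 F [ 0.48  1.07 -1.9 ] M [ 0.094  0.009 -0.005] T -0.268 w 0.0111
FM [-0.06  0.61] T_M -0.086
```

View pics/w22.png

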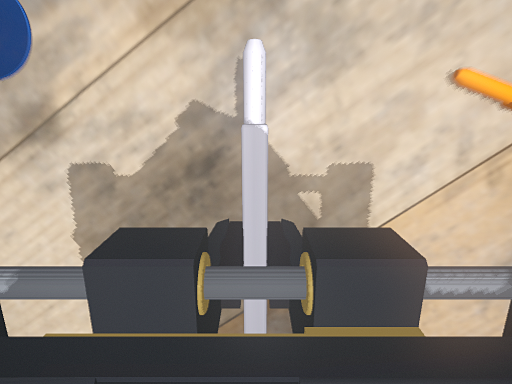

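Request:
{"op": "carry_out", "data": {"commands": "255 0 0 -15 0 0 0; 255 0 0 -26 0 0 0; 255 0 0 -31 0 0 0; 255 0 0 -33.5 0 0 0; 255 0 0 -34 0 0 0; 255 0 0 -34 0 0 0; 0 0 0 -34 0 0 0; 0 0 0 -34 0 0 0; 0 0 0 -34 0 0 0; 0 0 0 -34 0 0 0"}}

```text
clock: 57.7
eef_pos: [0.4419, 0.1911, -0.0237]
ee_rot: [0.952, -0.306, -0.0, 0.001]
wrist_force: [0.3, 0.1, -0.2]
width: 0.0486
```

```bash
python3 st.py 1
```

```text
t 57.7 pos [ 0.4419  0.1911 -0.0237] yaw -35.63 r 0.2587 phi 125.75 F [ 0.35  0.14 -0.23] M [0.027 0.027 0.003] T -0.091 w 0.0486
FM [-0.18  0.18] T_M 0.013
```

Request:
{"op": "carry_out", "data": {"commands": "0 0 0 10 0 0 0; 0 0 0 30 0 0 0; 0 0 0 60 0 0 0; 0 0 0 95 0 0 0; 0 -5 10 130 0 0 0; 0 -10 20 160 0 0 0; 0 -15 30 180 0 0 0; 0 -15 30 180 0 0 0; 0 -15 30 180 0 0 0; 0 -15 30 180 0 0 0"}}

```text
clock: 58.95
eef_pos: [0.4266, 0.2206, 0.1554]
ee_rot: [0.952, -0.306, -0.001, 0.001]
wrist_force: [-0.0, 0.4, -0.4]
width: 0.0881
```

Run:
```python
from h import *
s=monitor.sense();print(s["clock"],s["eef_pos"],s["wrist_force"],s["width"])
c=capture("wrist");cv2.imwrite("pics/w23.png",c["image"])
c=capture("top");cv2.imwrite("pics/t4.png",c["image"])
```

```text
58.95 [0.42658273 0.22064699 0.15541137] [-0.03160225  0.35136728 -0.42945648] 0.08809671695560842
```

View pics/w23.png

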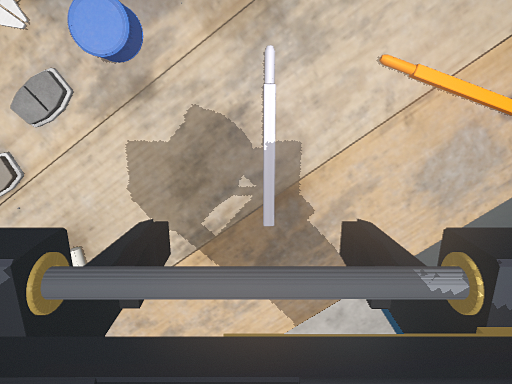

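View pics/t4.png

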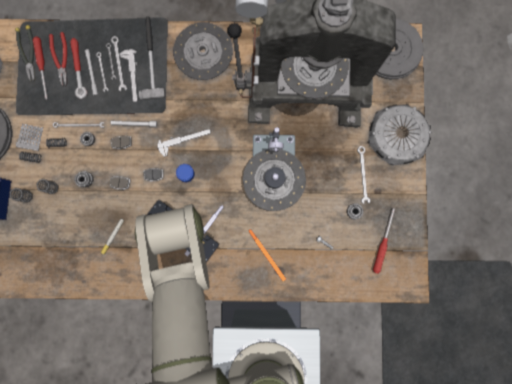

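```bash
python3 -c "
from station import ticket
print(ticket.sign_off())"
```

```text
the job is handed in; nothing more can be done
None
```

I tightened the nut with the steel bar to about 0.55–0.6 N m, laid the bar down clear of the spindle, and handed in the job at 59 s.

**Grasp:** The first two grasps closed above the bar without touching it. The camera showed the real fingertips about 27 mm short of the stated TCP, so I went that much lower and the third grasp held.

**Turning:** I turned the nut clockwise about 90° in the first hole. I moved on to the next suitable hole, at about 245°, and turned until the nut met the hub, at about 160–165° in total. While tightening, the bar tilted in the hole, so I pushed it back in once.

**Torque:** The last averaged reading was 0.55 N m by both the wrist force and the wrist moment. I then turned the bar 3.5° further without taking a reading. From the trend that gives roughly 0.58 N m, but I did not measure it.
- **Disagreement:** The torque rose more slowly per degree of bar than described. I put this down to the bar yawing in the jaws and tilting in the hole, but I did not check it.
- **Backing off:** Just after I backed off, the wrist still read about 0.36 N m in the tightening direction. I backed off further and withdrew the bar without checking that the nut stayed put. I did not re-measure the torque afterwards.

**End state:** In the final pictures the bar lies flat at about (0.44, 0.19), well clear of the spindle, with the gripper open and raised about 0.18 m. The other things on the bench look unmoved.

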